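# Couple a bicycle trailer's tow eye and lock it with its spring clip

### The arm

A 6-joint arm with a two-finger parallel gripper is mounted at the origin on the work surface. World frame = base frame: x ahead of the robot, y to its left, z up, the work surface at z = 0. Lengths are in m, angles in rad, forces in N, time in s.
With the tool pointing down it reaches from about 0.25 to 0.8 m from the base axis. Payload 3.9 kg.
Tool frame: the origin (TCP) lies between the finger pads; the fingertips stand 22 mm ahead of it and the grasp point (between the pads) lies 3 mm ahead of it; z points along the fingers, x is the direction in which the jaws open and shut, and the axes are right-handed (so a half turn about z gives the same grasp; the last joint's range is limited). The gripper opens to 85 mm and grips with 20 to 120 N. Pads are 22 mm wide; open, the fingers measure 114 mm over their backs; the gripper's body (76 mm by 85 mm) begins 54 mm behind the grasp point. The pads swing forward as they close: fully open they stand 13 mm farther back than shut.
Start: joints at [1.192, 0.26, -0.138, 1.173, 0, 1.571], TCP at [0.194, 0.488, 0.253] pointing down, gripper open.
Joint ranges: [-2.78, 2.78], [-0.83, 1.72], [-1.28, 1.37], [-1.9, 2.12], [-1.57, 1.48], [-3.14, 3.14]. Speed limits (rad/s): [2.57, 2.57, 3.14, 3.14, 3.14, 3.14].

### API

Orientations are given as a rotation vector (axis times angle).
In Python, from station import * gives the robot as it stands.
- The arm moves only by the tool jog_arm, never from a script. Its argument "commands" is one flat list of numbers, 5 for each row, row after row: the shift along the tool's x, y, z in mm, then the turn about the tool's z in rad, then the opening, from 0 (shut) to 1 (fully open). In form: [dx, dy, dz, twist, jaw, dx, dy, dz, twist, jaw, ...]. A call has 1 to 20 rows; each row is the pose to reach, as a shift and turn from the pose commanded when the call began, along the tool's axes at that moment; what a row does not reach only later rows make up. A row lasts 1/12 s, in which the tool goes at most 41.7 mm and 7.16 degrees, less where a joint would pass 70% of its speed; a pose out of reach is approached as far as the arm can. A call with a gripper value outside its range is refused whole. The fingers move at their own pace and stop on an object; "force" is the grip in N (left out, the last holds). Time passes only in rows, so rows that repeat a pose let the fingers close. It gives the time, the measured TCP pose, the force and the opening at its end, in the units of the state.
- get_state(): the state, without advancing time (a new reading comes with each control period).
- get_image(name): name is "scene" or "side" or "wrist"; returns a dict with "color" (384x512x3 uint8, red, green, blue), "range_z" (384x512 float32, m along the optical axis (not along the pixel's ray), 0 where there is no reading), "K" (3x3 intrinsics, pixels), "pose" (4x4, takes a point from camera to world coordinates). Camera axes: x right, y down, z forward; pixel columns grow to the right and rows downward; lengths in m; the calibration is good to about 2 mm. A picture is of the moment at which its call begins.
- sign_off(): hands the job in, once; it reports no verdict.
Trained networks look in a picture, given as the dict that the camera call returned (one of the last four; its "shot" number tells which), for a name from the list of things; names that differ only in an ending like _2 or _b are one class to them, and where a whole thing is asked for, a point or a joint stands for the part that bears it (a point fixed in the world has none). Each returns a list of dicts, best first, with "p" (0 to 1); they miss things now and then, are a little off and sometimes report something else, mostly with a low value. They report only what shows in the picture. A call takes as long as a camera call. They do not tell look-alikes from the thing itself.
- find_in(picture, target): "box" ([centre column, centre row, width, height] in pixels, round what is visible of it).
- regions_of(picture, target): "pixels" (384x512 bool, what is visible of it) and "box" ([centre column, centre row, width, height] in pixels, round what is visible of it).
- landmark_of(picture, target): "xy" ([column, row] in pixels: a listed point, or the origin of a listed thing).
The state is a dict: "time_s": time; "joints": joint angles; "dq": joint speeds; "joint_torque": joint torques, N m; "tool_pos": TCP position; "tcp_rot": TCP orientation; "ft_force": force on the tool from outside, world axes, zero at the start; "ft_torque": the same for the moment, N m; "grip_width": opening from 0.0 (shut) to 1.0 (fully open).
Only numpy, scipy, OpenCV 4.12 (cv2) and the standard library are available. Lean on these libraries where they do the work, as an engineer would, in place of code of your own. Each camera call takes 0.05 s, during which the arm holds its last target.

### The job

Couple the trailer's tow eye to the hitch held in the bench vice: set the eye down over the upright pin until it lies flat on the hitch plate, then push the spring clip's straight leg through the pin's cross hole above the eye until the bow snaps round the pin. You cannot tell exactly which way the hole faces, so feel for it and work gently, never forcing the clip or the eye against the hitch; let go of both and leave the other things on the bench where they are.

Things in the scene. Friction and masses are not known exactly. Their poses are not given: they have to be found in the camera images.
- hitch: Dark steel hitch bracket clamped in a blue bench vice: level plate 60 x 56 mm, 6 mm thick, its top face 140 mm above the bench. Origin: on that face, on the axis of the upright steel pin. x runs along the 60 mm side towards the ear held in the jaws, z up. Only the pin rises above the plate; the vice's handle lies 80 mm below it.
- pin_top (a point): Top of the upright pin, 33 mm above the plate: 18 mm diameter, chamfered end. The pin turns in the plate about its own axis with slight friction (0.025 N m). A clip leg whose tip has entered its cross hole turns the pin the last 10 degrees or so by itself; further off, the tip butts on solid steel.
- hole (a point): Middle of the pin's one through cross hole (7 mm wide and high), on the pin's axis, 19.5 mm above the plate. The hole is level and may face anywhere up to 75 degrees either way from the hitch's y axis; this angle is not measured (this point's axes are only the hitch's).
- tow_eye: Forged dark steel tow eye, about 0.2 kg, lying flat. Ring 44 mm across with a 22 mm bore, 14 mm thick; a bar shank 16 mm wide, 14 mm high runs along +x to 82 mm from the origin, then a thin stud to 100 mm. Origin: centre of the bore, on the underside; z up. The shank may point any way on the hitch; there the eye's top is 2 mm below the hole.
- clip: Spring clip (R-clip) of 5 mm steel wire, 98 mm long, 60 g, lying flat. Origin: underside, on the line of the straight leg, which runs along +x at y = 0 with its centre line 2.5 mm up, to a round tip at x = 74.5 mm. The springy bow leg lies on its +y side, in the same plane.
- clip_grip (a point): Middle of the clip's oval double coil (x 0, y 9 mm in the clip's frame, 5 mm up). The coil is 10 mm high, x from -23 to 23 mm, y from -2.5 to 20.5 mm; its flanks are straight and parallel to x from -12 to 12 mm: a grip across them is 23 mm wide.
- clip_bow (a point): Top of the bow (x 46, y 11 mm in the clip's frame). The bow leg springs sideways: waist near (36, 6), throat near (55, 6), flared end (64, 16). It meets the pin 18 mm before home, opens at some 4 to 10 N along the leg, snaps over about 10 mm before home and draws itself in; home is where resistance rises again. Much harder pushing drives the waist over the pin: too far.
- clip_seat (a point): Point on the straight leg's centre line, 46 mm along +x from the clip's origin, 2.5 mm up. With the clip home it lies on the pin's axis, in the middle of the hole.
- cup_a: Bystander: dark steel bearing cup, 42 mm across.
- cup_b: Bystander: black ring, 38 mm across.
- axle: Bystander: wheel axle with cones, 150 mm.
Things that resemble listed ones, but are neither listed nor needed, are in the scene too. Leave any green, red or yellow look-alike of the clip alone.

How it is judged:
On the way:
1. the tow eye lies flat on the hitch plate, round the pin (horizontal distance between tow_eye and hitch below 0.004 m and z of tow_eye in the frame of hitch below 0.003 m and angle between tow_eye's own z axis and vertical below 0.08 rad), for 0.2 s.
At the end, for the whole second after the job is handed in: the eye lies on the plate round the pin (within 4 mm of its axis, 3 mm of the plate, 0.08 rad of level); the clip's seat point is within 5 mm of the middle of the hole, its bow round the pin, lying level within 0.3 rad; both at rest (all of step 1 and distance between clip_seat and hole below 0.005 m and angle between the z axis of clip and the z axis of hitch, either way round below 0.3 rad and linear speed of each of clip, tow_eye below 0.02 m/s); the robot touches nothing.
It fails at once if the eye is pressed against the hitch with more than 30 N (contact force between tow_eye and hitch above 30 N).
It fails at once if the clip is pressed against the hitch or its pin with more than 30 N (contact force between clip and hitch above 30 N).
It fails at once if another thing on the bench is moved by more than 3 cm (distance of any of cup_a, cup_b, axle from where it was at the start of the episode above 0.03 m).
It also fails if it takes over 72 s, if anything falls off the work surface, if the arm or the gripper's body presses on something with over 40 N, if the wrist force passes 120 N, or if a joint passes its speed limit or range.

## Working session

There is one attempt and no reset: what is moved stays moved. The work goes in short steps, Python scripts to look and compute and a tool call to move; the robot and the scene stay as the last step left them, time stands still between calls to the robot, and variables do not carry over. Pictures are saved under pics/ and viewed, and the job is handed in when it is done.

Besides the shell and the picture viewer there is one more tool, called after ">>>" as name(argument=value, ...), one argument or row to a line, values as JSON. jog_arm: Moves the arm, as the interface text tells. Its arguments: {"type":"object","properties":{"commands":{"type":"array"},"force":{"type":"number"}},"required":["commands"]}

```bash
ls; mkdir -p pics
python3 - <<'E'
from station import *
import cv2,numpy as np
s=get_state();print(s)
for n in ["scene","side","wrist"]:
    im=get_image(n)
    np.savez(f"pics/{n}0.npz",**{k:v for k,v in im.items() if k!='shot'})
    cv2.imwrite(f"pics/{n}0.png",im["color"][:,:,::-1])
    print(n,im["K"].tolist(),im["pose"].round(4).tolist())
    for t in ["hitch","pin_top","hole","tow_eye","clip_grip","clip","clip_bow","clip_seat"]:
        print(t,[(np.round(d["xy"],1).tolist(),round(d["p"],2)) for d in landmark_of(im,t)][:5])
E
```

```text
pics
{'time_s': 0.0, 'joints': array([ 1.19197661e+00,  2.60661420e-01, -1.39397582e-01,  1.17268726e+00,
        7.07249026e-06,  1.57077963e+00]), 'dq': array([-6.41585757e-05, -7.44375449e-04,  7.10650752e-04,  2.22449436e-03,
       -1.40635258e-03,  7.93789607e-04]), 'joint_torque': array([ 6.36063014e-04, -4.05676746e+01,  2.53922975e+01,  1.86740735e-02,
       -1.22541917e-05, -1.90015619e-06]), 'tool_pos': array([0.1939163 , 0.48717777, 0.25246592]), 'tcp_rot': array([ 2.59904712e+00,  1.76287061e+00, -2.54025367e-03]), 'ft_force': array([ 0.41136691,  0.13770973, -0.17343726]), 'ft_torque': array([-0.00231525, -0.00415077, -0.04190365]), 'grip_width': 0.9970197709372935}
scene [[449.0186768045141, 0.0, 255.30197492952632], [0.0, 449.0186768045141, 188.71369930459574], [0.0, 0.0, 1.0]] [[0.6745, 0.5413, -0.5021, 1.109], [0.7382, -0.4837, 0.4703, -0.5717], [0.0117, -0.6878, -0.7258, 0.9607], [0.0, 0.0, 0.0, 1.0]]
hitch [([295.3, 182.4], 0.78)]
pin_top [([298.1, 171.3], 0.66), ([292.9, 183.3], 0.3)]
hole [([297.9, 173.1], 0.74), ([102.8, 306.4], 0.64)]
tow_eye [([147.6, 265.3]
[... 1173 characters left out ...]
9], 0.21)]
clip_seat [([261.5, 365.5], 0.56), ([198.8, 310.7], 0.56), ([240.0, 297.5], 0.44), ([224.3, 198.3], 0.31)]
wrist [[299.2421963062964, 0.0, 249.5060880768492], [0.0, 299.2421963062964, 188.81469969038392], [0.0, 0.0, 1.0]] [[0.3694, 0.8823, 0.2917, 0.1196], [0.9293, -0.3509, -0.1157, 0.5174], [0.0003, 0.3138, -0.9495, 0.3727], [0.0, 0.0, 0.0, 1.0]]
hitch []
pin_top []
hole []
tow_eye []
clip_grip [([153.8, 307.3], 0.57), ([292.1, 335.4], 0.56), ([192.7, 359.4], 0.49), ([194.9, 358.7], 0.47)]
clip [([156.3, 307.3], 0.63), ([297.8, 330.8], 0.63), ([194.1, 356.9], 0.52)]
clip_bow [([282.4, 309.0], 0.61), ([185.4, 305.9], 0.42)]
clip_seat [([187.4, 310.8], 0.78), ([289.0, 306.0], 0.7)]
```

View pics/scene0.png

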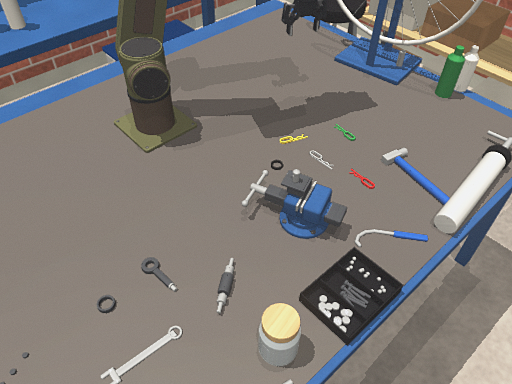

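View pics/side0.png

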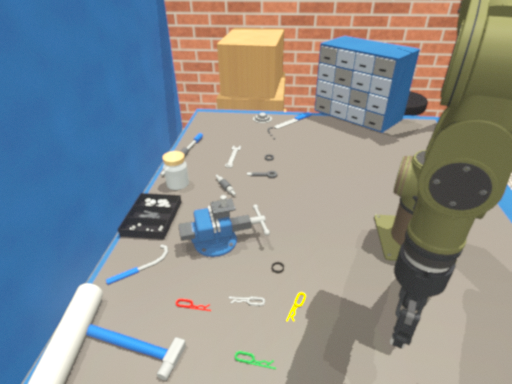

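View pics/wrist0.png

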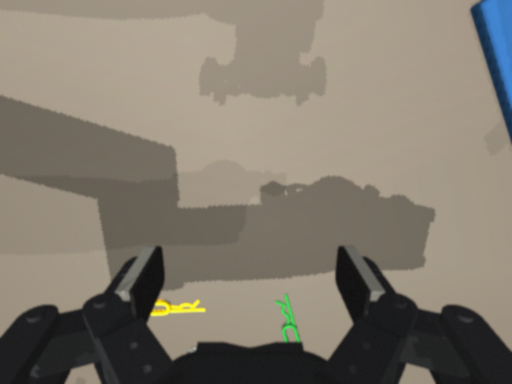

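The scene view shows the vice with the hitch at (297,180), the tow eye at (150,266), and the silver clip at (321,159). The yellow, green and red look-alikes are around it. Next I'll measure them.

```bash
cat > h.py <<'E'
import numpy as np,cv2
def load(n):
    d=np.load(f"pics/{n}.npz"); return {k:d[k] for k in d.files}
def cloud(im):
    z=im["range_z"];K=im["K"];T=im["pose"]
    v,u=np.mgrid[:z.shape[0],:z.shape[1]]
    p=np.stack([(u-K[0,2])/K[0,0]*z,(v-K[1,2])/K[1,1]*z,z],-1)
    w=p@T[:3,:3].T+T[:3,3]; w[z==0]=np.nan; return w
def ray(im,uv,zw):
    K=im["K"];T=im["pose"];d=T[:3,:3]@np.array([(uv[0]-K[0,2])/K[0,0],(uv[1]-K[1,2])/K[1,1],1]);o=T[:3,3]
    return o+d*(zw-o[2])/d[2]
def proj(im,P):
    T=im["pose"];p=(np.asarray(P)-T[:3,3])@T[:3,:3];q=p@im["K"].T;return q[...,:2]/q[...,2:]
def crop(im,c,w,h,s,fn,marks=()):
    x0=int(c[0]-w/2);y0=int(c[1]-h/2);x0=max(x0,0);y0=max(y0,0)
    a=im["color"][y0:y0+h,x0:x0+w,::-1];a=cv2.resize(a,None,fx=s,fy=s,interpolation=cv2.INTER_CUBIC)
    for m in marks: cv2.circle(a,(int((m[0]-x0+.5)*s),int((m[1]-y0+.5)*s)),3,(0,0,255),1)
    cv2.imwrite(f"pics/{fn}.png",a);print(fn,x0,y0)
E
python3 - <<'E'
from h import *
s=load("scene0");d=load("side0")
for n,im,pts in (("scene",s,dict(hitch=((295.3,182.4),.14),pin=((298.1,171.3),.173),eye=((147.6,265.3),.0),grip=((316.1,156),.005),clip=((310.5,156.6),0),seat=((326.1,163.5),.0025),stud=((175,289),.007),yel=((292,139),0),grn=((345,131),0),red=((362,178),0),cupb=((277,165),0))),
 ("side",d,dict(hitch=((224.7,204.6),.14),pin=((220.5,198),.173),grip=((255.8,298.9),.005),clip=((255.4,299.1),0),seat=((240,297.5),.0025)))):
    for k,(uv,z) in pts.items(): print(n,k,ray(im,uv,z).round(4))
crop(s,(305,185),110,100,7,"c_hitch");crop(d,(222,222),110,80,7,"c_hitch_side")
crop(s,(320,158),60,44,12,"c_clip");crop(s,(160,275),70,60,10,"c_eye")
c=cloud(s)
# plate points
m=(abs(c[...,2]-.14)<.006);ys,xs=np.where(m);
sel=[(x,y) for x,y in zip(xs,ys) if 270<x<350 and 150<y<230];print(len(sel))
P=np.array([c[y,x] for x,y in sel]);print(P.min(0),P.max(0))
for x,y in sel[::1][:0]:pass
h=c[140:235:1,250:350];print("z of 172,298",c[165:176,294:302,2].round(3))
E
```

```text
scene hitch [0.593  0.0513 0.14  ]
scene pin [0.5913 0.0595 0.173 ]
scene eye [ 0.4599 -0.3324  0.    ]
scene grip [0.4708 0.2867 0.005 ]
scene clip [0.4575 0.2758 0.    ]
scene seat [0.5133 0.2865 0.0025]
scene stud [ 0.5661 -0.3226  0.007 ]
scene yel [0.3584 0.2934 0.    ]
scene grn [ 0.4481  0.4568 -0.    ]
scene red [0.6268 0.3218 0.    ]
scene cupb [0.4145 0.1695 0.    ]
side hitch [0.5819 0.0607 0.14  ]
side pin [0.5899 0.0732 0.173 ]
side grip [0.4671 0.2838 0.005 ]
side clip [0.4685 0.2807 0.    ]
side seat [0.5097 0.2814 0.0025]
c_hitch 250 135
c_hitch_side 167 182
c_clip 290 136
c_eye 125 245
385
[0.55230333 0.02111416 0.13419563] [0.63064342 0.09659555 0.14548579]
z of 172,298 [[ 0.006  0.006  0.004  0.001  0.004  0.002  0.003  0.005]
 [ 0.003  0.003  0.003  0.006  0.007  0.003  0.004  0.006]
 [ 0.002  0.002  0.005  0.    -0.     0.002  0.005 -0.001]
 [-0.     0.006  0.003  0.004  0.004  0.004  0.005  0.001]
 [ 0.005  0.174  0.176  0.171  0.172  0.003  0.003  0.007]
 [ 0.176  0.174  0.174  0.173  0.174  0.171  0.003  0.004]
 [   nan  0.174  0.175  0.175  0.174  0.174  0.007  0.003]
 [ 0.174  0.172  0.176  0.17   0.173  0.174  0.005  0.005]
 [ 0.172  0.17   0.171  0.173  0.172  0.172  0.141 -0.   ]
 [ 0.17   0.167  0.168  0.169  0.168  0.168  0.14   0.141]
 [ 0.164  0.165  0.166  0.166  0.162  0.158  0.142  0.142]]
```

View pics/c_hitch.png

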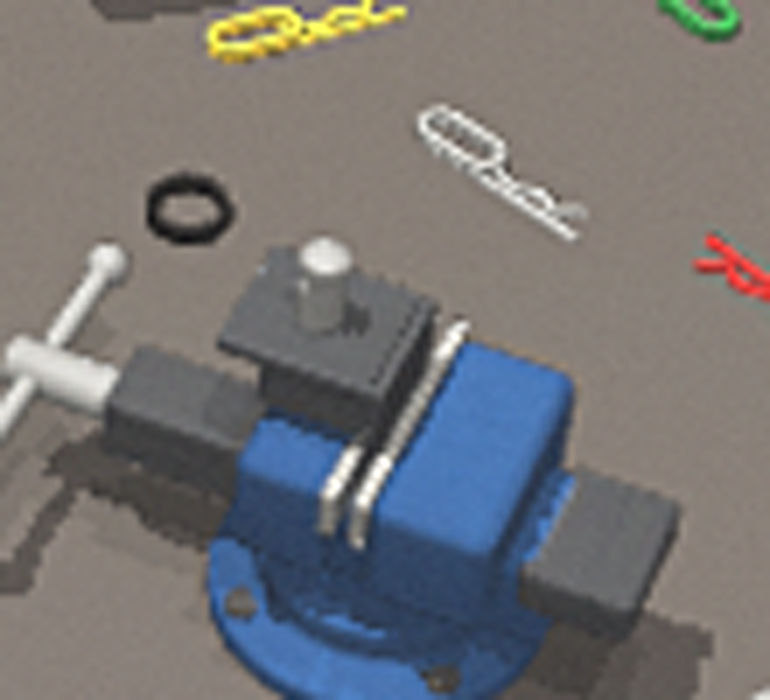

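View pics/c_hitch_side.png

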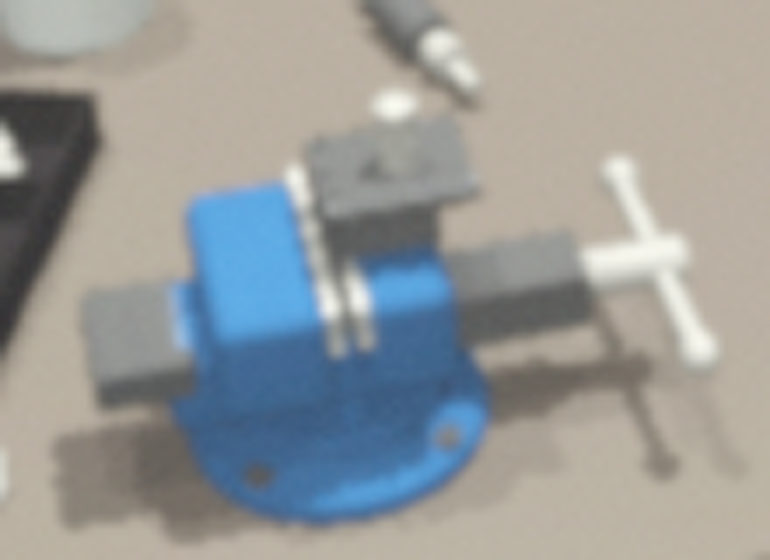

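View pics/c_clip.png

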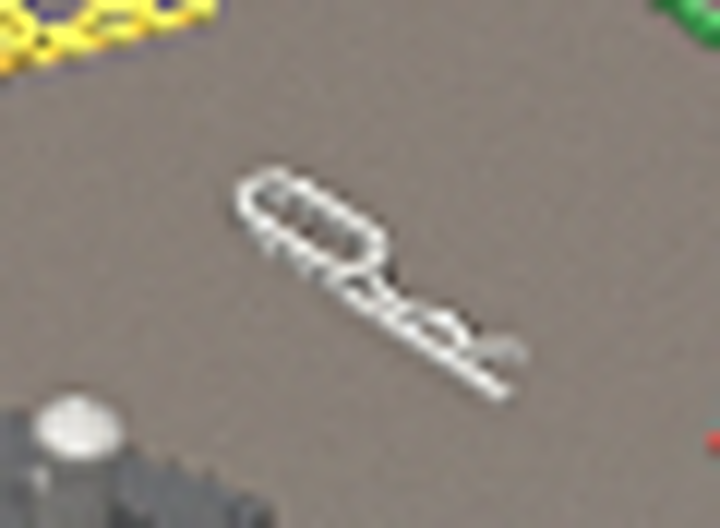

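View pics/c_eye.png

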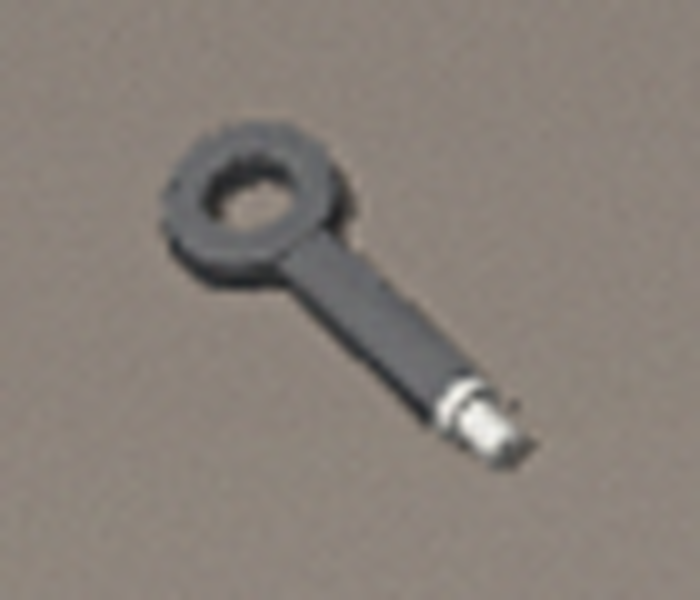

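Run:
```python
from h import *
s=load("scene0");d=load("side0")
a=ray(s,(149.7,265),.014);b=ray(s,(175.5,289.5),.007);print("eye",a,b,np.degrees(np.arctan2(*(b-a)[1::-1])),np.linalg.norm(b-a))
t=ray(s,(331.8,168),.0025);r=ray(s,(311.2,155.0),.0025);print("clip tip",t,"coil lower-left",r,np.degrees(np.arctan2(*(t-r)[1::-1])))
f=ray(s,(290+527/12-.5,136+350/12-.5),.0025);print("flare",f)
for c in ((298,171),):pass
c=cloud(s)
m=(c[...,2]>.1695)&(c[...,2]<.18)&(abs(c[...,0]-.59)<.05)&(abs(c[...,1]-.06)<.05);print("pin",m.sum(),c[m].mean(0))
sd=cloud(d);m2=(sd[...,2]>.168)&(sd[...,2]<.18)&(abs(sd[...,0]-.59)<.05)&(abs(sd[...,1]-.06)<.05);print("pin side",m2.sum(),sd[m2].mean(0) if m2.any() else 0)
# plate: corners in scene crop
cr=[(272,247),(437,300),(380,390),(220,342)]
C=np.array([ray(s,(250+x/7-.5,135+y/7-.5),.14) for x,y in cr]);print(C.round(4),C.mean(0))
for i in range(4):
    e=C[(i+1)%4]-C[i];print(np.linalg.norm(e[:2]),np.degrees(np.arctan2(e[1],e[0])))
for n,im,cl in(("s",s,c),("d",d,sd)):
    m=(abs(cl[...,2]-.14)<.004)&(abs(cl[...,0]-.59)<.06)&(abs(cl[...,1]-.06)<.06)
    print(n,cv2.minAreaRect(cl[m][:,:2].astype(np.float32)*1000))
```

```text
eye [ 0.47212545 -0.33153508  0.014     ] [ 0.56803891 -0.32254777  0.007     ] 5.353113702587755 0.09658758851671835
clip tip [0.53842357 0.28439864 0.0025    ] coil lower-left [0.45558716 0.28076742 0.0025    ] 2.5100131870648283
flare [0.53193001 0.29953101 0.0025    ]
pin 31 [0.58777883 0.05619537 0.17288442]
pin side 17 [0.58650211 0.06222888 0.17025299]
[[0.5486 0.071  0.14  ]
 [0.609  0.0965 0.14  ]
 [0.6264 0.0475 0.14  ]
 [0.571  0.0215 0.14  ]] [0.58873612 0.05910086 0.14      ]
0.06558537562934855 22.91117242724898
0.05204500431217406 -70.48898444739127
0.06123394253067386 -154.8721020419401
0.05433769220974212 114.29316313926653
s ((589.6375122070312, 59.32452392578125), (66.2531509399414, 60.330467224121094), 21.85813331604004)
d ((589.2584838867188, 61.79310607910156), (64.9704360961914, 57.24283218383789), 21.428876876831055)
```

```bash
cat >> h.py <<'E'
from scipy.spatial.transform import Rotation as Ro
def go(s,target,yaw=None):
    """print tool-frame shift (mm) + twist from state to world target, yaw = tool x direction deg"""
    R=Ro.from_rotvec(s["tcp_rot"]).as_matrix();d=R.T@(np.asarray(target)-s["tool_pos"])*1000
    y0=np.degrees(np.arctan2(R[1,0],R[0,0]));tw=None if yaw is None else -np.radians((yaw-y0+180)%360-180)
    print("shift",d.round(1),"twist",tw,"yaw",y0.round(2),"pos",s["tool_pos"].round(4),"F",s["ft_force"].round(1),"t",round(s["time_s"],2),"tilt",np.degrees(np.arccos(-R[2,2])).round(2),"grip",round(s["grip_width"],3))
E
python3 - <<'E'
from station import *
from h import *
go(get_state(),(.514,-.328,.20),95.5)
E
```

```text
shift [-639.7  598.9   53.3] twist -0.4748023849052644 yaw 68.3 pos [0.1941 0.4878 0.2533] F [-0.4  0.2  0.9] t 1.35 tilt 0.0 grip 1.001
```

>>> jog_arm(
  commands=[-640,599,53,-0.475,1,-640,599,53,-0.475,1,-640,599,53,-0.475,1,-640,599,53,-0.475,1,-640,599,53,-0.475,1,-640,599,53,-0.475,1,-640,599,53,-0.475,1,-640,599,53,-0.475,1,-640,599,53,-0.475,1,-640,599,53,-0.475,1,-640,599,53,-0.475,1,-640,599,53,-0.475,1,-640,599,53,-0.475,1,-640,599,53,-0.475,1,-640,599,53,-0.475,1,-640,599,53,-0.475,1,-640,599,53,-0.475,1,-640,599,53,-0.475,1,-640,599,53,-0.475,1,-640,599,53,-0.475,1],
)

```text
time_s: 3.02
tool_pos: [0.4958, -0.2832, 0.2032]
tcp_rot: [2.113, 2.325, 0.0]
ft_force: [0.7, 0.8, -0.0]
grip_width: 1.0
```

Run:
```python
from station import *
from h import *
go(get_state(),(.514,-.328,.20),95.5)
```

```text
shift [-46.3  13.9   3.2] twist -0.00039832275153260194 yaw 95.48 pos [ 0.4958 -0.2832  0.2032] F [ 0.7  0.8 -0. ] t 3.02 tilt 0.02 grip 1.0
```

>>> jog_arm(
  commands=[-42,13,0,0,1,-42,13,0,0,1,-42,13,0,0,1,-42,13,0,0,1],
)

```text
time_s: 3.35
tool_pos: [0.5119, -0.3213, 0.2028]
tcp_rot: [-2.112, -2.324, -0.0]
ft_force: [0.3, 0.0, -1.3]
grip_width: 1.005
```

Run:
```python
from station import *
from h import *
s=get_state();go(s,(.514,-.328,.20),95.5)
im=get_image("wrist");np.savez("pics/w1.npz",**{k:v for k,v in im.items()})
cv2.imwrite("pics/w1.png",im["color"][:,:,::-1])
print(landmark_of(im,"tow_eye"),proj(im,np.array([.472,-.3315,.014])))
```

```text
shift [-6.9  1.5  2.8] twist -0.00036734719334125047 yaw 95.48 pos [ 0.5119 -0.3213  0.2028] F [ 0.3  0.  -1.3] t 3.35 tilt 0.1 grip 1.005
[{'xy': [244.4, 126.1], 'p': 0.81}] [243.10250398 130.92257578]
```

View pics/w1.png

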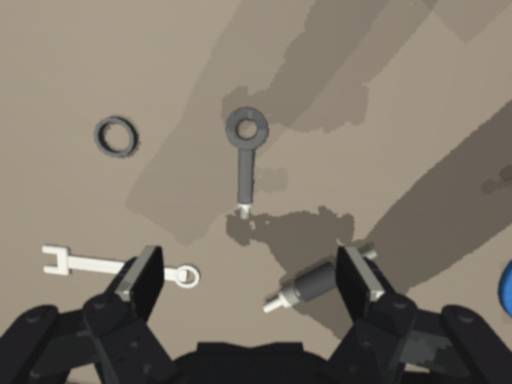

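Run:
```python
from h import *
im=load("w1")
g=im["color"].astype(int).sum(2)/3
sub=g[95:225,210:285]
# fill: ring centroid by color dark (<75) 
m=((g<72)).astype(np.uint8); m[:95]=0;m[225:]=0;m[:,:215]=0;m[:,280:]=0
a=cv2.resize(im["color"][95:225,205:290,::-1],None,fx=6,fy=4.6,interpolation=cv2.INTER_CUBIC)
cv2.imwrite("pics/w1c.png",a)
ww=cloud(im)
# depth based: heights
z=ww[...,2];hm=(z>.009)&(z<.02);hm[:95]=0;hm[225:]=0;hm[:,:215]=0;hm[:,280:]=0
P=ww[hm][:,:2];print(len(P),P.mean(0),P.min(0),P.max(0))
# colour mask projected on z=.014 plane
for thr in (65,75,85):
    m=(g<thr);m[:100]=0;m[205:]=0;m[:,222:272][...] 
    mm=np.zeros_like(m);mm[100:205,222:272]=m[100:205,222:272]
    n,l,st,ce=cv2.connectedComponentsWithStats(mm.astype(np.uint8));i=1+np.argmax(st[1:,4]);print(thr,st[i])
    # shank axis: rows 155-198
    c=[(np.where(l[r]==i)[0].mean(),r) for r in range(158,198)]
    c=np.array(c);q=np.array([ray(im,x,.013) for x in c])
    p=np.polyfit(q[:,0],q[:,1],1);print("shank ang",np.degrees(np.arctan(p[0])),"line",p)
    # ring extents
    ys,xs=np.where(l==i);k=ys<149
    q=np.array([ray(im,(x,y),.014) for x,y in zip(xs[k],ys[k])]);print("ring ext",q.min(0),q.max(0))
    # hole: bright comp inside
    hb=(l!=i)[112:146,230:264].astype(np.uint8);nn,ll,ss,cc=cv2.connectedComponentsWithStats(hb,connectivity=4)
    for j in range(1,nn):
        x,y=cc[j]; 
        if ss[j,4]>15: print("hole?",ss[j],cc[j]+[230,112])
    y0=p[0];print
```

```text
1990 [ 0.49528078 -0.32696967] [ 0.44804479 -0.35040762] [ 0.56946422 -0.30721555]
65 [236 128   1   4   4]
 ** On entry to DLASCL parameter number  4 had an illegal value
 ** On entry to DLASCL parameter number  4 had an illegal value
 ** On entry to DLASCL parameter number  4 had an illegal value
 ** On entry to DLASCL parameter number  4 had an illegal value
 ** On entry to DLASCL parameter number  5 had an illegal value
 ** On entry to DLASCL parameter number  4 had an illegal value<stdin>:19: RuntimeWarning: Mean of empty slice.
  ret = ret.dtype.type(ret / rcount)
Traceback (most recent call last):
numpy.linalg.LinAlgError: SVD did not converge in Linear Least Squares
```

View pics/w1c.png

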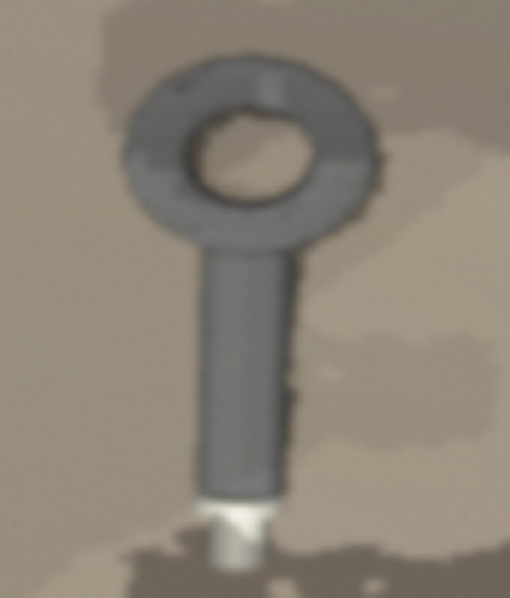

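Run:
```python
from h import *
im=load("w1")
q=lambda x,y,z=.014: ray(im,(205+x/6-.5,95+y/4.6-.5),z)
e=q(251,155);print("eye c",e,"L/R",q(127,155),q(375,155),"top",q(251,58))
a=q(246,255);b=q(240,490);print(a,b,np.degrees(np.arctan2(*(b-e)[1::-1])),np.linalg.norm(b-e))
print("hole",q(252,157),"tip",q(238,568,.009))
d=(b-e)/np.linalg.norm(b-e);print("grip pt",e+d*.042)
```

```text
eye c [ 0.46895201 -0.3284744   0.014     ] L/R [ 0.47096138 -0.34939167  0.014     ] [ 0.46694216 -0.30755208  0.014     ] top [ 0.44832648 -0.33039108  0.014     ]
[ 0.49125965 -0.327272    0.014     ] [ 0.54784176 -0.32316786  0.014     ] 3.8482192599671903 0.07906801980891204
hole [ 0.46937052 -0.32826522  0.014     ] tip [ 0.57027939 -0.32157825  0.009     ]
grip pt [ 0.51085732 -0.32565563  0.014     ]
```

Run:
```python
from station import *
from h import *
s=get_state();go(s,(.511,-.3256,.024),94.0)
```

```text
shift [ -5.5  -1.2 179.5] twist 0.027355817920256462 yaw 95.57 pos [ 0.5118 -0.3202  0.2035] F [0.7 0.1 0.3] t 3.45 tilt 0.07 grip 1.003
```

>>> jog_arm(
  commands=[-5.5,-1,40,0.027,0.6,-5.5,-1,80,0.027,0.6,-5.5,-1,120,0.027,0.6,-5.5,-1,150,0.027,0.6,-5.5,-1,165,0.027,0.6,-5.5,-1,175,0.027,0.6,-5.5,-1,179,0.027,0.6,-5.5,-1,179,0.027,0.6],
  force=40,
)

```text
time_s: 4.12
tool_pos: [0.5119, -0.3263, 0.0246]
tcp_rot: [-2.142, -2.298, 0.0]
ft_force: [0.3, 0.2, 0.3]
grip_width: 0.595
```

Run:
```python
from station import *
from h import *
s=get_state();go(s,(.511,-.3256,.024),94.0)
```

```text
shift [ 0.7 -0.9  0.6] twist 0.00043004660776311404 yaw 94.02 pos [ 0.5119 -0.3263  0.0246] F [0.3 0.2 0.3] t 4.12 tilt 0.02 grip 0.595
```

>>> jog_arm(
  commands=[0,0,0,0,0,0,0,0,0,0,0,0,0,0,0,0,0,0,0,0,0,0,0,0,0,0,0,0,0,0],
  force=40,
)

```text
time_s: 4.62
tool_pos: [0.5132, -0.3276, 0.0262]
tcp_rot: [2.141, 2.295, 0.002]
ft_force: [-0.6, 1.4, 5.8]
grip_width: 0.172
```

Run:
```python
from station import *
from h import *
s=get_state();go(s,(.511,-.3256,.20),94.0)
```

```text
shift [   1.9   -1.5 -173.8] twist -0.0005299844528056599 yaw 93.97 pos [ 0.5132 -0.3276  0.0262] F [-0.6  1.4  5.8] t 4.62 tilt 0.18 grip 0.172
```

>>> jog_arm(
  commands=[0,0,-20,0,0,0,0,-50,0,0,0,0,-90,0,0,0,0,-130,0,0],
)

```text
time_s: 4.95
tool_pos: [0.5107, -0.3265, 0.1548]
tcp_rot: [-2.141, -2.295, 0.001]
ft_force: [1.1, -0.9, -2.2]
grip_width: 0.171
```

Run:
```python
from station import *
from h import *
s=get_state();go(s,(.612,-.005,.26),112)
```

```text
shift [ 313.9  122.9 -104.9] twist -0.3149377647882155 yaw 93.96 pos [ 0.5107 -0.3265  0.1548] F [ 1.1 -0.9 -2.2] t 4.95 tilt 0.18 grip 0.171
```

>>> jog_arm(
  commands=[314,123,-104,-0.315,0,314,123,-104,-0.315,0,314,123,-104,-0.315,0,314,123,-104,-0.315,0,314,123,-104,-0.315,0,314,123,-104,-0.315,0,314,123,-104,-0.315,0,314,123,-104,-0.315,0,314,123,-104,-0.315,0,314,123,-104,-0.315,0,314,123,-104,-0.315,0],
)

```text
time_s: 5.87
tool_pos: [0.6132, -0.0043, 0.2586]
tcp_rot: [1.753, 2.606, -0.001]
ft_force: [-0.4, -0.5, -2.4]
grip_width: 0.174
```

Run:
```python
from station import *
from h import *
s=get_state();go(s,(.612,-.005,.26),112)
im=get_image("wrist");np.savez("pics/w2.npz",**{k:v for k,v in im.items()})
cv2.imwrite("pics/w2.png",im["color"][:,:,::-1])
for t in("pin_top","hitch","hole","tow_eye"):print(t,landmark_of(im,t))
print(proj(im,np.array([.588,.059,.173])))
```

```text
shift [-0.2 -1.4 -1.4] twist 0.0027319701983138174 yaw 112.16 pos [ 0.6132 -0.0043  0.2586] F [-0.4 -0.5 -2.4] t 5.87 tilt 0.05 grip 0.174
pin_top [{'xy': [341.8, 205.8], 'p': 0.63}]
hitch [{'xy': [332.9, 190.8], 'p': 0.6}]
hole [{'xy': [490.5, 169.6], 'p': 0.29}]
tow_eye []
[342.54571314 205.74018595]
```

View pics/w2.png

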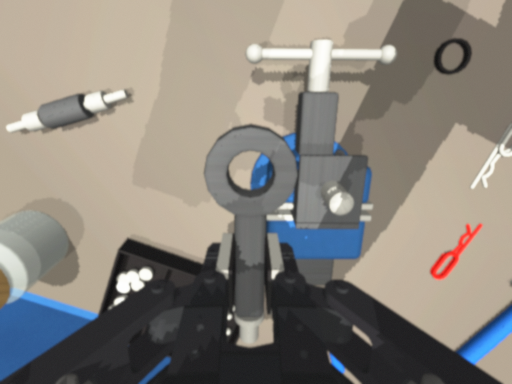

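Run:
```python
from h import *
im=load("w2")
crop(im,(260,175),130,120,5,"w2a");crop(im,(335,185),90,90,6.5,"w2b")
w=cloud(im)
print(w[125:135:3,245:255:3,2].round(4),w[240:300:10,250,2].round(4), w[200:207,337:345,2].round(3))
```

```text
w2a 195 115
w2b 290 140
[[0.2365 0.2383 0.2425 0.2377]
 [0.2446 0.245  0.2449 0.2457]
 [0.2456 0.245  0.2442 0.2447]
 [0.2456 0.2444 0.2439 0.2453]] [0.2448 0.2459 0.2452 0.2449 0.2448 0.2448] [[0.172 0.17  0.172 0.172 0.171 0.172 0.173 0.172]
 [0.171 0.173 0.172 0.171 0.172 0.171 0.172 0.172]
 [0.171 0.173 0.171 0.172 0.173 0.172 0.172 0.173]
 [0.172 0.172 0.172 0.171 0.171 0.172 0.171 0.172]
 [0.172 0.172 0.172 0.171 0.172 0.172 0.173 0.173]
 [0.172 0.172 0.171 0.172 0.172 0.171 0.171 0.172]
 [0.171 0.171 0.171 0.171 0.171 0.173 0.171 0.171]]
```

View pics/w2a.png

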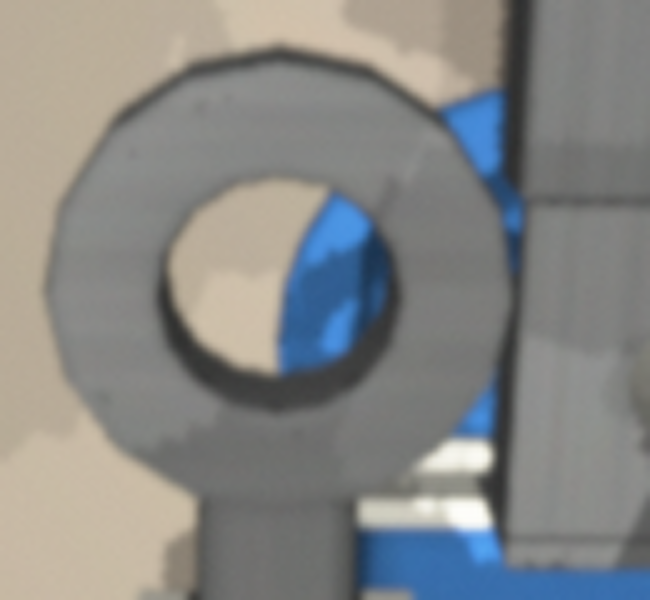

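View pics/w2b.png

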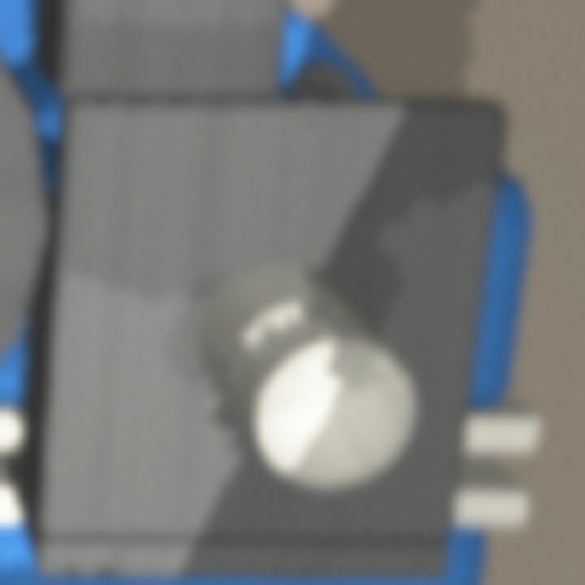

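Run:
```python
from h import *
im=load("w2")
e=ray(im,(250.5,173.5),.2448);p=ray(im,(340.9,202.9),.1715);print("ring",e,"pin",p,p-e)
for z in(.14,.154,.1595,.173):print(z,proj(im,np.array([p[0],p[1],z])))
C=[(68,97),(505,100),(448,575),(42,575)]
C=np.array([ray(im,(290+x/6.5-.5,140+y/6.5-.5),.14) for x,y in C]);print(C,C.mean(0))
for i in range(4):
    d=C[(i+1)%4]-C[i];print(np.linalg.norm(d),np.degrees(np.arctan2(d[1],d[0])))
a=ray(im,(195+203/5,115+520/5),.2448);b=ray(im,(195+356/5,115+520/5),.2448);c1=(ray(im,(236.,235.),.2448)+ray(im,(267,235),.2448))/2;print((a+b)/2)
crop(im,(333,193),36,30,20,"w2c")
```

```text
ring [ 0.57260962 -0.02061665  0.2448    ] pin [0.58681736 0.05750894 0.1715    ] [ 0.01420774  0.07812559 -0.0733    ]
0.14 [330.01300564 189.40920603]
0.154 [334.51320137 194.98569587]
0.1595 [336.42203495 197.35105767]
0.173 [341.49243316 203.63412306]
[[0.56936611 0.02149727 0.14      ]
 [0.54922298 0.07191044 0.14      ]
 [0.60923597 0.09674933 0.14      ]
 [0.62988054 0.04611891 0.14      ]] [0.5894264  0.05906899 0.14      ]
0.05428842670927687 111.77971606154605
0.06495020298605274 22.484269620518802
0.05467758703628888 -67.81679847885896
0.06533162892462528 -157.8599632951946
[ 0.59368987 -0.01178947  0.2448    ]
w2c 315 178
```

View pics/w2c.png

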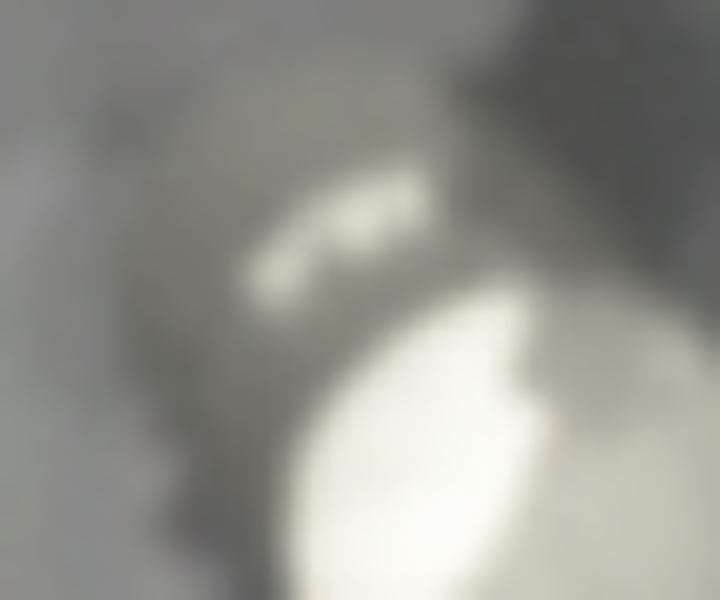

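Run:
```python
from h import *
im=load("w2");p=np.array([.5868,.0575,0])
for z in (.156,.1575):
  print(z)
  for az in range(-230,-60,10):
    t=np.radians(az);print(az,proj(im,p+[.009*np.cos(t),.009*np.sin(t),z]).round(1),end=' ')
```

```text
0.156
-230 [346.4 192.5] -220 [345.8 190.8] -210 [344.9 189.2] -200 [343.7 187.8] -190 [342.2 186.6] -180 [340.5 185.7] -170 [338.7 185.2] -160 [336.7 184.9] -150 [334.7 185. ] -140 [332.6 185.4] -130 [330.7 186.2] -120 [328.9 187.2] -110 [327.4 188.5] -100 [326. 190.] -90 [325.  191.7] -80 [324.2 193.5] -70 [323.8 195.4] 0.1575
-230 [347.  193.1] -220 [346.4 191.4] -210 [345.5 189.8] -200 [344.3 188.4] -190 [342.8 187.2] -180 [341.1 186.3] -170 [339.2 185.7] -160 [337.2 185.5] -150 [335.2 185.6] -140 [333.2 186. ] -130 [331.2 186.8] -120 [329.4 187.8] -110 [327.8 189.1] -100 [326.5 190.7] -90 [325.4 192.3] -80 [324.7 194.2] -70 [324.3 196. ]
```

Run:
```python
from station import *
from h import *
s=get_state();go(s,(.6275,.0738,.206),112)
```

```text
shift [69.  44.3 51.8] twist -0.0017208299661400216 yaw 111.9 pos [ 0.6122 -0.0067  0.2578] F [ 0.6 -0.9 -2.1] t 6.12 tilt 0.08 grip 0.175
```

>>> jog_arm(
  commands=[30,20,0,0,0,60,38,0,0,0,67,42.4,10,0,0,67,42.4,30,0,0,67,42.4,45,0,0,67,42.4,51,0,0,67,42.4,51,0,0,67,42.4,51,0,0],
)

```text
time_s: 6.78
tool_pos: [0.6269, 0.0718, 0.2073]
tcp_rot: [-1.758, -2.603, 0.001]
ft_force: [0.7, 1.0, -2.2]
grip_width: 0.169
```

Run:
```python
from station import *
from h import *
s=get_state();go(s,(.6275,.0738,.206),112)
im=get_image("wrist");np.savez("pics/w3.npz",**{k:v for k,v in im.items()})
crop(im,(250,180),130,120,5,"w3")
im=get_image("scene");np.savez("pics/s3.npz",**{k:v for k,v in im.items()})
crop(im,(300,175),90,80,8,"s3")
im=get_image("side");np.savez("pics/d3.npz",**{k:v for k,v in im.items()})
crop(im,(220,195),90,80,8,"d3")
```

```text
shift [1.6 1.3 1.3] twist -0.0009209536686867634 yaw 111.95 pos [0.6269 0.0718 0.2073] F [ 0.7  1.  -2.2] t 6.78 tilt 0.05 grip 0.169
w3 185 120
s3 255 135
d3 175 155
```

View pics/w3.png

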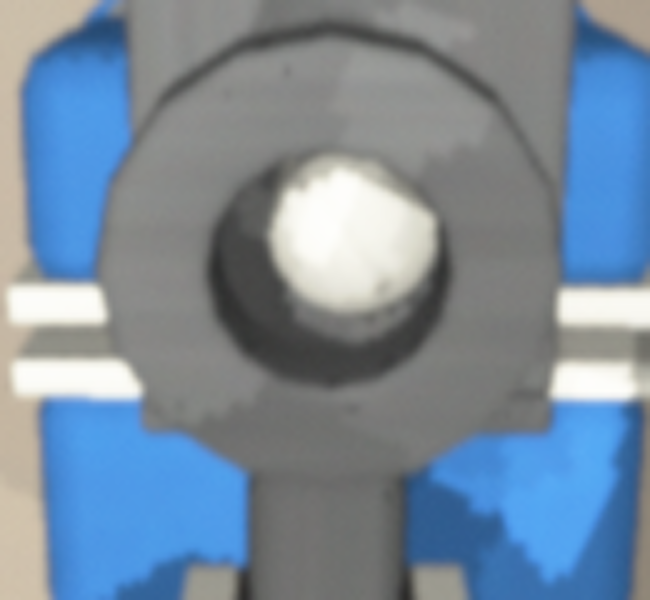

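View pics/s3.png

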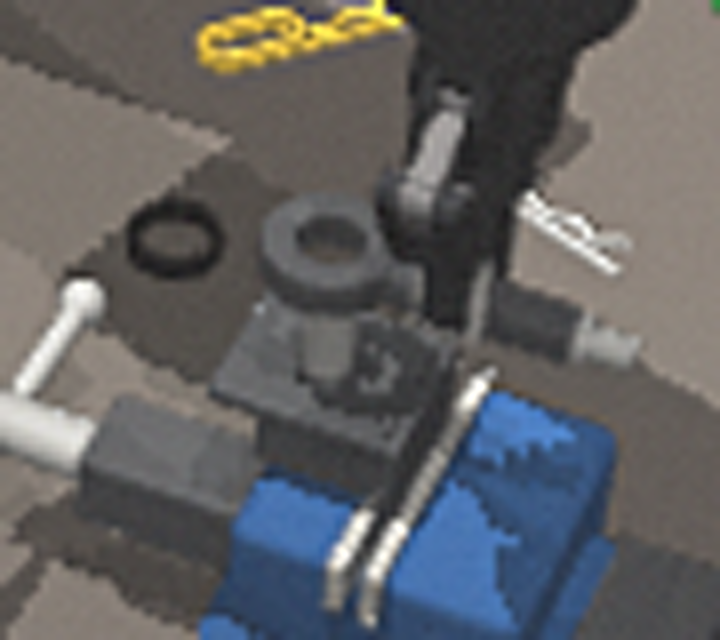

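View pics/d3.png

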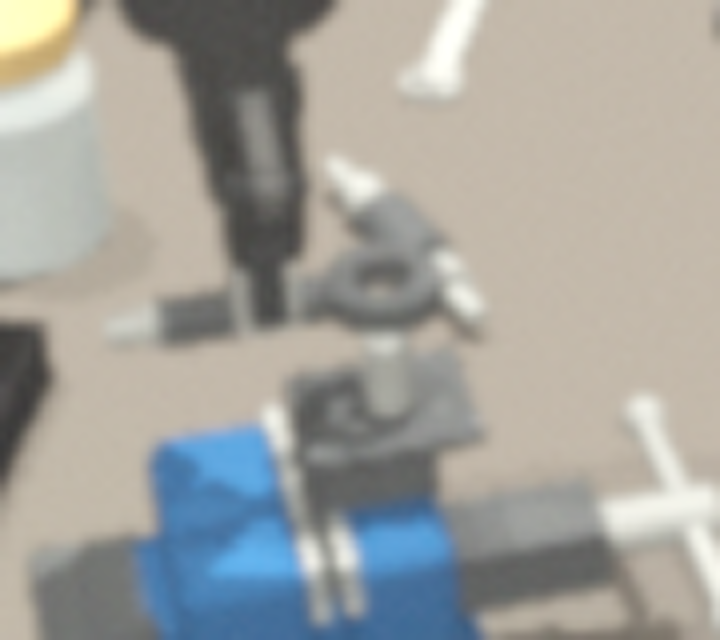

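Run:
```python
from h import *
im=load("w3");w=cloud(im)
print("ring top z",np.nanmedian(w[215:225,240:260,2]), np.nanmedian(w[160:170,252:262,2]))
c=lambda x,y:(185+x/5-.5,120+y/5-.5)
zt=.1935
for zt in(.192,.1945):
  e=ray(im,c(329,267),zt);p=ray(im,c(354,233),.1715);d=p-e
  t=np.radians(112);print(e,p,"tool dx,dy mm",1000*(d[0]*np.cos(t)+d[1]*np.sin(t)),1000*(d[0]*np.sin(t)-d[1]*np.cos(t)))
```

```text
ring top z 0.19356202307168052 0.17165792286981726
[0.58646049 0.05559408 0.192     ] [0.58713188 0.05880984 0.1715    ] tool dx,dy mm 2.7300970366486776 1.8271501396466294
[0.58583293 0.05533187 0.1945    ] [0.58713188 0.05880984 0.1715    ] tool dx,dy mm 2.7381239778151523 2.5072392896877047
```

>>> jog_arm(
  commands=[2.7,2.1,0,0,0,2.7,2.1,0,0,0,2.7,2.1,3,0,0,2.7,2.1,5,0,0,2.7,2.1,7,0,0,2.7,2.1,9,0,0,2.7,2.1,9,0,0],
)

```text
time_s: 7.52
tool_pos: [0.6277, 0.0759, 0.1976]
tcp_rot: [-1.756, -2.604, 0.001]
ft_force: [-0.2, -0.2, -2.1]
grip_width: 0.171
```

Run:
```python
from station import *
from h import *
s=get_state();go(s,(.6275,.0738,.206),112)
im=get_image("wrist");np.savez("pics/w4.npz",**{k:v for k,v in im.items()})
crop(im,(250,180),130,120,5,"w4")
```

```text
shift [-1.9 -0.9 -8.4] twist 0.00020492400498969474 yaw 112.01 pos [0.6277 0.0759 0.1976] F [-0.2 -0.2 -2.1] t 7.52 tilt 0.07 grip 0.171
w4 185 120
```

View pics/w4.png

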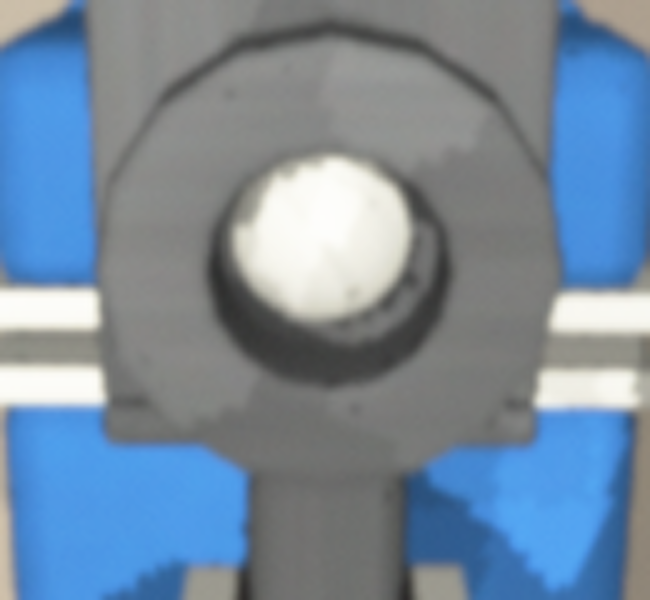

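Run:
```python
from h import *
im=load("w4");c=lambda x,y:(185+x/5-.5,120+y/5-.5)
for zt in(.183,.185):
  e=ray(im,c(329,267),zt);p=ray(im,c(322,238),.1715);d=p-e
  t=np.radians(112);print(e,p,"tool dx,dy mm",1000*(d[0]*np.cos(t)+d[1]*np.sin(t)),1000*(d[0]*np.sin(t)-d[1]*np.cos(t)))
```

```text
[0.58703805 0.05958022 0.183     ] [0.58739741 0.05901107 0.1715    ] tool dx,dy mm -0.6623172437014042 0.1199887994348044
[0.58653725 0.05936987 0.185     ] [0.58739741 0.05901107 0.1715    ] tool dx,dy mm -0.6548919414514917 0.6631171239614937
```

Nearly centred, with no contact felt, so I'll trim and keep lowering in stages.

>>> jog_arm(
  commands=[-0.7,0.4,2,0,0,-0.7,0.4,5,0,0,-0.7,0.4,8,0,0,-0.7,0.4,11,0,0,-0.7,0.4,13,0,0,-0.7,0.4,13,0,0],
)

```text
time_s: 8.07
tool_pos: [0.6283, 0.0754, 0.1846]
tcp_rot: [-1.756, -2.604, 0.001]
ft_force: [-0.1, -0.5, -1.8]
grip_width: 0.175
```

>>> jog_arm(
  commands=[0,0,3,0,0,0,0,6,0,0,0,0,9,0,0,0,0,11,0,0,0,0,12,0,0,0,0,12,0,0],
)

```text
time_s: 8.57
tool_pos: [0.6284, 0.0754, 0.173]
tcp_rot: [-1.756, -2.604, 0.001]
ft_force: [0.2, -0.3, -2.0]
grip_width: 0.171
```

>>> jog_arm(
  commands=[0,0,1,0,0,0,0,2,0,0,0,0,3,0,0,0,0,4,0,0,0,0,4,0,0],
)

```text
time_s: 8.98
tool_pos: [0.6286, 0.0754, 0.1692]
tcp_rot: [-1.756, -2.604, 0.0]
ft_force: [-0.0, 0.0, -3.0]
grip_width: 0.173
```

>>> jog_arm(
  commands=[0,0,0.5,0,0,0,0,1,0,0,0,0,1,0,0],
)

```text
time_s: 9.23
tool_pos: [0.6287, 0.0755, 0.1683]
tcp_rot: [-1.756, -2.605, 0.0]
ft_force: [0.3, 0.0, -2.1]
grip_width: 0.173
```

>>> jog_arm(
  commands=[0,0,0.5,0,0,0,0,1,0,0,0,0,1,0,0],
)

```text
time_s: 9.48
tool_pos: [0.6287, 0.0754, 0.1673]
tcp_rot: [-1.756, -2.605, 0.0]
ft_force: [0.6, -0.3, -2.0]
grip_width: 0.171
```

>>> jog_arm(
  commands=[0,0,0.5,0,0,0,0,0.8,0,0,0,0,0.8,0,0],
)

```text
time_s: 9.73
tool_pos: [0.6287, 0.0755, 0.1665]
tcp_rot: [-1.756, -2.605, 0.0]
ft_force: [-0.2, -0.2, -2.3]
grip_width: 0.174
```

>>> jog_arm(
  commands=[0,0,0.5,0,0,0,0,0.8,0,0,0,0,0.8,0,0],
)

```text
time_s: 9.98
tool_pos: [0.6288, 0.0755, 0.1662]
tcp_rot: [1.756, 2.604, 0.0]
ft_force: [-0.0, 0.5, 0.3]
grip_width: 0.171
```

>>> jog_arm(
  commands=[0,0,0,0,0.25,0,0,0,0,0.35,0,0,0,0,0.45,0,0,0,0,0.45,0,0,-3,0,0.45,0,0,-20,0,0.5,0,0,-50,0,0.5,0,0,-75,0,0.5,-40,-10,-75,0,0.5,-80,-20,-75,0,0.5,-100,-60,-70,0,0.5,-100,-60,-70,0,0.5,-100,-60,-70,0,0.5,-100,-60,-60,0,0.5,-100,-60,-60,0,0.5],
)

```text
time_s: 11.23
tool_pos: [0.6107, -0.039, 0.2245]
tcp_rot: [-1.755, -2.605, -0.0]
ft_force: [-0.0, 0.1, -1.0]
grip_width: 0.498
```

Run:
```python
from station import *
from h import *
s=get_state();go(s,(.6275,.0738,.206),112)
im=get_image("wrist");np.savez("pics/w5.npz",**{k:v for k,v in im.items()})
cv2.imwrite("pics/w5.png",im["color"][:,:,::-1])
P=proj(im,np.array([.587,.0585,.16]));print(P);crop(im,P,70,60,11,"w5c")
im=get_image("scene");np.savez("pics/s5.npz",**{k:v for k,v in im.items()})
crop(im,(300,175),60,50,12,"s5")
im=get_image("side");np.savez("pics/d5.npz",**{k:v for k,v in im.items()})
crop(im,(222,195),60,50,12,"d5")
```

```text
shift [98.2 57.9 18.6] twist 0.0009914257907277608 yaw 112.06 pos [ 0.6107 -0.039   0.2245] F [-0.   0.1 -1. ] t 11.23 tilt 0.04 grip 0.498
[395.00438573 236.21480648]
w5c 360 206
s5 270 150
d5 192 170
```

View pics/w5c.png

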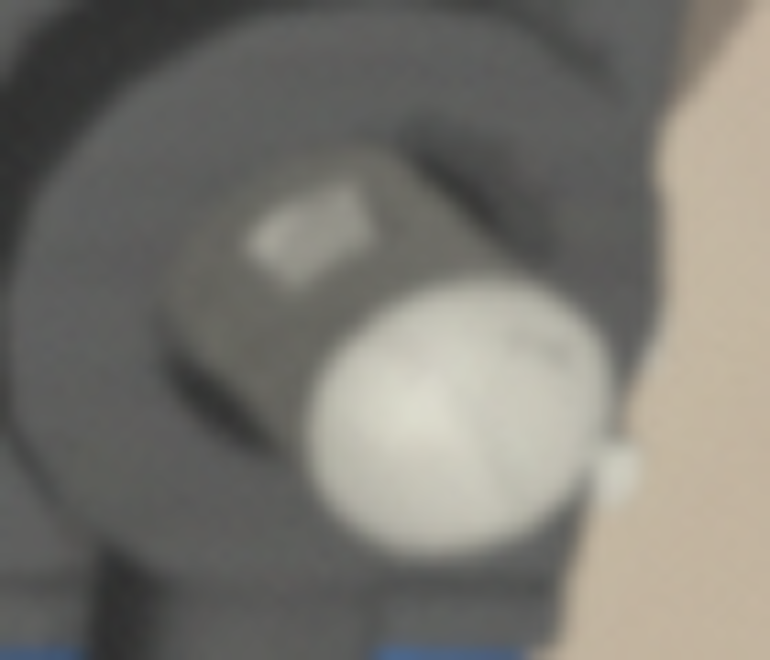

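View pics/s5.png

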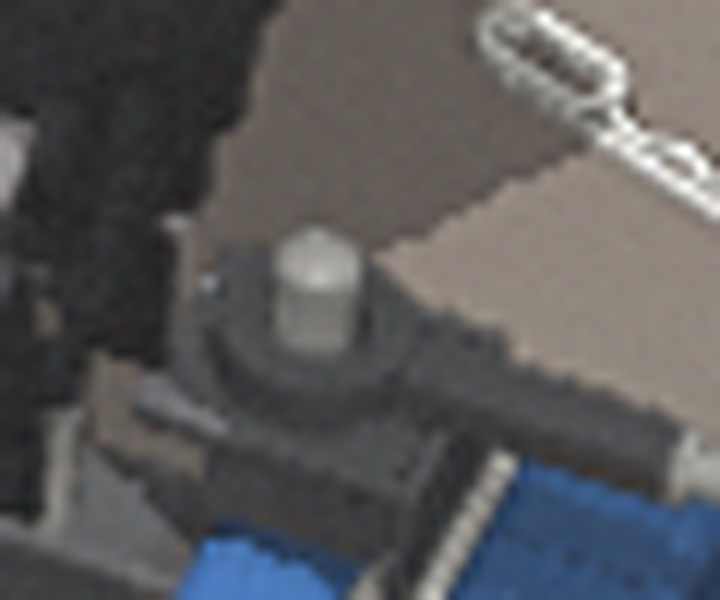

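View pics/d5.png

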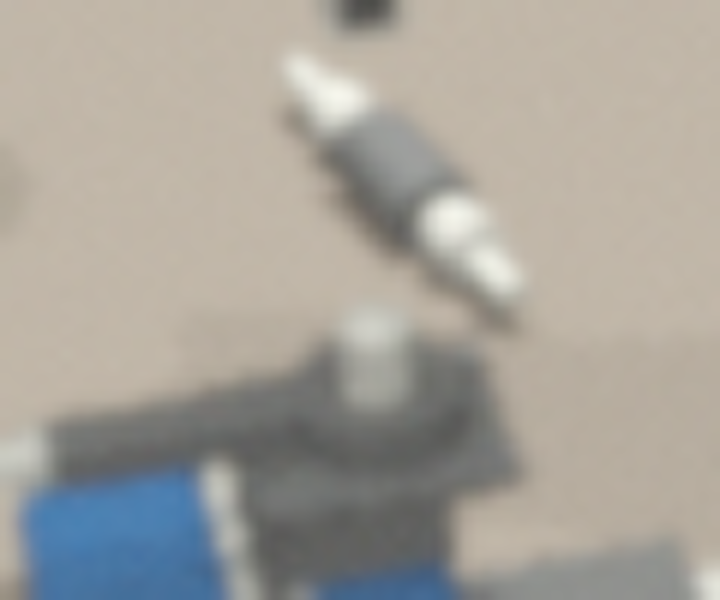

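Run:
```python
from h import *
im=load("w5")
# pin axis: refine from top circle centre in crop (458,415)
p=ray(im,(360+458/11-.5,206+415/11-.5),.172);print("pin",p)
vis=[]
for az in (-150,-140,-130,-120,-110,-100):
    t=np.radians(az);o=[]
    for ph in np.radians(np.arange(0,360,45)):
        y=.0035*np.cos(ph);z=.1595+.0035*np.sin(ph);x=np.sqrt(.009**2-y*y)
        P=np.array([p[0]+x*np.cos(t)-y*np.sin(t),p[1]+x*np.sin(t)+y*np.cos(t),z]);o.append(proj(im,P))
    o=(np.array(o)-[360,206]+.5)*11;print(az,o.mean(0).round(),o.astype(int).tolist())
print("cam az",np.degrees(np.arctan2(*(im["pose"][:3,3]-p)[1::-1])),im["pose"][:3,3])
```

```text
pin [0.58658561 0.0564088  0.172     ]
-150 [363. 192.] [[304, 203], [339, 213], [388, 210], [422, 203], [420, 189], [384, 169], [337, 162], [304, 179]]
-140 [338. 197.] [[282, 217], [315, 225], [362, 215], [396, 202], [395, 185], [359, 168], [311, 167], [280, 190]]
-130 [314. 205.] [[261, 234], [293, 239], [337, 225], [370, 204], [370, 185], [334, 171], [287, 176], [258, 205]]
-120 [292. 217.] [[244, 253], [273, 257], [313, 237], [344, 211], [344, 189], [308, 177], [264, 189], [239, 222]]
-110 [271. 233.] [[230, 274], [256, 277], [292, 253], [320, 222], [318, 197], [284, 188], [243, 204], [223, 241]]
-100 [254. 250.] [[221, 296], [244, 299], [273, 272], [297, 236], [295, 209], [262, 202], [225, 222], [211, 263]]
cam az -111.69180622296909 [ 0.53647813 -0.06955816  0.34395703]
```

>>> jog_arm(
  commands=[343,20,0,0,0.6,343,20,0,0,0.6,343,20,0,0,0.6,343,20,0,0,0.6,343,20,0,0,0.6,343,20,0,0.34,0.6,343,20,20,0.34,0.6,343,20,45,0.34,0.6,343,20,50,0.34,0.6,343,20,50,0.34,0.6,343,20,50,0.34,0.6,343,20,50,0.34,0.6],
)

```text
time_s: 12.38
tool_pos: [0.5009, 0.2862, 0.1762]
tcp_rot: [2.17, 2.271, 0.001]
ft_force: [-0.6, -0.4, -0.2]
grip_width: 0.594
```

Run:
```python
from station import *
from h import *
s=get_state();go(s,(.4636,.290,.024),92.5)
im=get_image("wrist");np.savez("pics/w6.npz",**{k:v for k,v in im.items()})
cv2.imwrite("pics/w6.png",im["color"][:,:,::-1])
for t in("clip","clip_grip","clip_seat"):print(t,[(d['xy'],d['p'],ray(im,d['xy'],.003).round(4)) for d in landmark_of(im,t)])
P=proj(im,np.array([.49,.288,.0]));print(P);crop(im,P,90,120,5,"w6c")
```

```text
shift [  5.6 -37.2 152.2] twist 0.0017405900262094695 yaw 92.6 pos [0.5009 0.2862 0.1762] F [-0.6 -0.4 -0.2] t 12.38 tilt 0.05 grip 0.594
clip [([243.3, 142.9], 0.77, array([0.4704, 0.2786, 0.003 ])), ([413.9, 157.7], 0.61, array([0.4774, 0.4489, 0.003 ])), ([277.4, 301.0], 0.61, array([0.6549, 0.326 , 0.003 ])), ([238.8, 16.8], 0.57, array([0.3613, 0.2704, 0.003 ]))]
clip_grip [([240.8, 7.6], 0.97, array([0.3543, 0.2719, 0.003 ])), ([263.7, 302.8], 0.96, array([0.6582, 0.31  , 0.003 ])), ([411.6, 161.3], 0.91, array([0.4812, 0.4474, 0.003 ])), ([252.0, 143.4], 0.67, array([0.4705, 0.2871, 0.003 ]))]
clip_seat [([430.6, 109.3], 0.79, array([0.4305, 0.4545, 0.003 ])), ([244.3, 186.6], 0.68, array([0.5154, 0.2814, 0.003 ])), ([287.7, 43.3], 0.64, array([0.3801, 0.3144, 0.003 ])), ([280.3, 264.1], 0.59, array([0.605 , 0.3255, 0.003 ]))]
[251.9118064  162.10116377]
w6c 206 102
```

View pics/w6c.png

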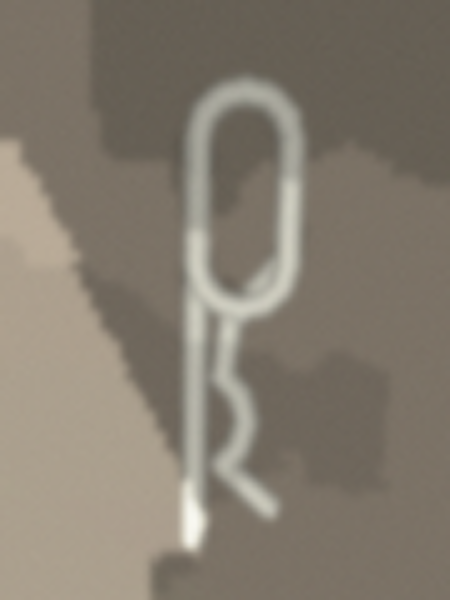

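View pics/w6.png

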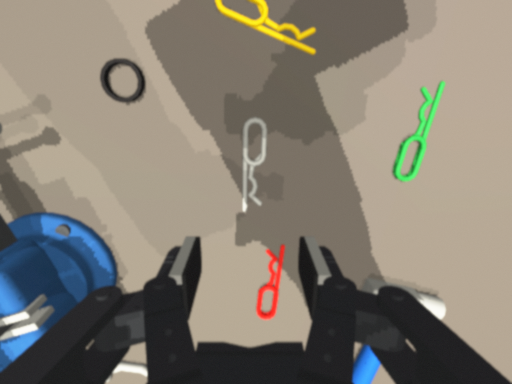

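Run:
```python
from h import *
im=load("w6");c=lambda x,y,z:ray(im,(206+x/5-.5,102+y/5-.5),z)
g=c(245,198,.0085);print("grip",g,"L",c(187,180,.0085),"R",c(303,180,.0085))
t=c(194,550,.0025);b=c(196,320,.0025);print("tip",t,"leg",b,np.degrees(np.arctan2(*(t-b)[1::-1])))
for y in (330,400,470): print(c(196-(y-320)*2/230,y,.0025))
th=np.radians(np.degrees(np.arctan2(*(t-b)[1::-1])))
u=np.array([np.cos(th),np.sin(th)]);n=np.array([-u[1],u[0]])
print("origin from tip",t[:2]-.0745*u,"grip from tip",t[:2]-.0745*u+.009*n)
u1=c(192,300,.0085)-c(192,120,.0085);print(np.degrees(np.arctan2(u1[1],u1[0])), [np.degrees(np.arctan2(*(c(a,250,.009)-c(b,130,.009))[1::-1])) for a,b in((198,200),(290,293))])
```

```text
grip [0.46728652 0.2893228  0.0085    ] L [0.4643536  0.27806511 0.0085    ] R [0.4633383  0.30022903 0.0085    ]
tip [0.54322048 0.28248857 0.0025    ] leg [0.49323926 0.28087476 0.0025    ] 1.8493405097275988
[0.49530886 0.28094159 0.0025    ]
[0.51005082 0.28141758 0.0025    ]
[0.52525354 0.28190845 0.0025    ]
origin from tip [0.46875928 0.28008435] grip from tip [0.46846884 0.28907966]
2.286216294353773 [np.float64(1.414818028449489), np.float64(2.05143552620192)]
```

Run:
```python
from station import *
from h import *
s=get_state();go(s,(.4675,.2892,.0245),91.9)
```

```text
shift [  5.4 -34.2 152.3] twist 0.009385368561063229 yaw 92.44 pos [0.5017 0.2851 0.1769] F [-0.6 -0.3 -0.2] t 12.58 tilt 0.11 grip 0.595
```

>>> jog_arm(
  commands=[5,-33.6,30,0.01,0.5,5,-33.6,70,0.01,0.5,5,-33.6,110,0.01,0.5,5,-33.6,135,0.01,0.5,5,-33.6,147,0.01,0.5,5,-33.6,152,0.01,0.5,5,-33.6,152,0.01,0.5],
  force=30,
)

```text
time_s: 13.17
tool_pos: [0.4668, 0.2883, 0.0232]
tcp_rot: [-2.184, -2.257, 0.002]
ft_force: [-0.2, -0.1, 0.5]
grip_width: 0.5
```

Run:
```python
from station import *
from h import *
s=get_state();go(s,(.4675,.2892,.0245),91.9)
im=get_image("wrist");np.savez("pics/w7.npz",**{k:v for k,v in im.items()})
cv2.imwrite("pics/w7.png",im["color"][:,:,::-1])
```

```text
shift [ 0.8  0.8 -1.3] twist -0.00028281297008011066 yaw 91.88 pos [0.4668 0.2883 0.0232] F [-0.2 -0.1  0.5] t 13.17 tilt 0.08 grip 0.5
```

View pics/w7.png

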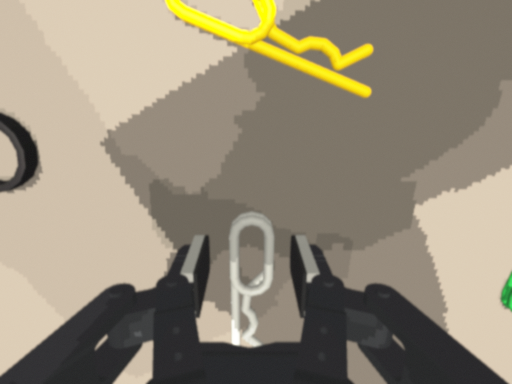

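>>> jog_arm(
  commands=[0,0,0,0,0.2,0,0,0,0,0.2,0,0,0,0,0.2,0,0,0,0,0.2,0,0,0,0,0.2],
  force=35,
)

```text
time_s: 13.63
tool_pos: [0.4683, 0.2899, 0.0255]
tcp_rot: [2.182, 2.258, 0.006]
ft_force: [0.4, -1.4, 6.8]
grip_width: 0.249
```

Run:
```python
from station import *
from h import *
s=get_state();go(s,(.4675,.2892,.0245),91.9)
im=get_image("wrist");np.savez("pics/w8.npz",**{k:v for k,v in im.items()})
crop(im,(250,280),130,110,5,"w8")
```

```text
shift [-0.7 -0.8  1. ] twist 0.000917130291969443 yaw 91.95 pos [0.4683 0.2899 0.0255] F [ 0.4 -1.4  6.8] t 13.63 tilt 0.22 grip 0.249
w8 185 225
```

View pics/w8.png

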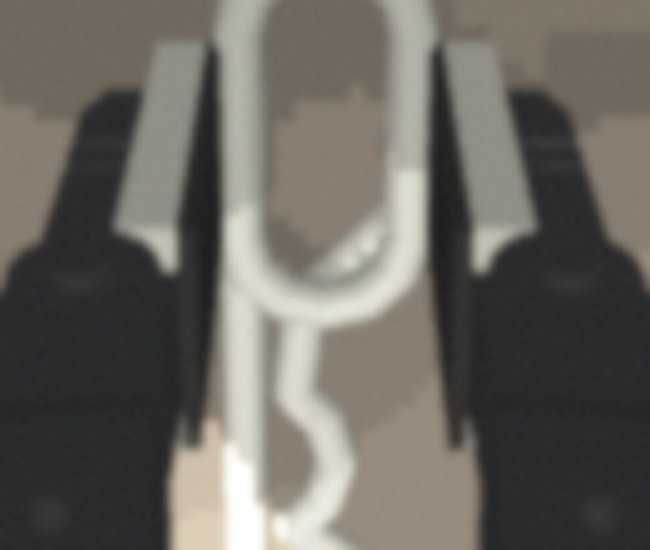

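>>> jog_arm(
  commands=[0,0,0,0,0.4,0,0,0,0,0.5,0,0,-3,0,0.5,0,0,-25,0,0.5,0,0,-35,-0.12,0.5,0,0,-35,-0.24,0.5,0,0,-35,-0.36,0.5,0,0,-35,-0.48,0.5,0,0,-35,-0.6,0.5,0,0,-35,-0.72,0.5,0,0,-35,-0.84,0.5,0,0,-35,-0.96,0.5,0,0,-35,-1.08,0.5,0,0,-35,-1.2,0.5,0,0,-35,-1.32,0.5,0,0,-35,-1.44,0.5,0,0,-35,-1.54,0.5],
)

```text
time_s: 15.1
tool_pos: [0.4665, 0.2892, 0.0587]
tcp_rot: [0.014, -3.141, 0.0]
ft_force: [-0.7, 0.0, -0.3]
grip_width: 0.499
```

Run:
```python
from station import *
from h import *
s=get_state();go(s,(.468,.289,.0265),-88.1);print(s["joints"].round(2))
```

```text
shift [-1.6 -0.2 32.2] twist -1.5948210622695522 yaw -179.48 pos [0.4665 0.2892 0.0587] F [-0.7  0.  -0.3] t 15.1 tilt 0.03 grip 0.499
[ 0.55  0.45 -0.4   0.72  0.   -1.03]
```

>>> jog_arm(
  commands=[0,0,0,-0.12,0.5,0,0,0,-0.24,0.5,0,0,0,-0.36,0.5,0,0,0,-0.48,0.5,0,0,0,-0.6,0.5,0,0,0,-0.72,0.5,0,0,0,-0.84,0.5,0,0,0,-0.96,0.5,0,0,0,-1.08,0.5,0,0,0,-1.2,0.5,0,0,0,-1.32,0.5,0,0,0,-1.44,0.5,0,0,0,-1.56,0.5,0,0,0,-1.595,0.5,0,0,0,-1.595,0.5],
)

```text
time_s: 16.35
tool_pos: [0.4665, 0.2892, 0.0588]
tcp_rot: [2.252, -2.19, -0.0]
ft_force: [-0.2, -0.2, -0.5]
grip_width: 0.501
```

Run:
```python
from station import *
from h import *
s=get_state();go(s,(.468,.289,.0265),-88.1);print(s["joints"].round(2))
im=get_image("wrist");np.savez("pics/w9.npz",**{k:v for k,v in im.items()})
cv2.imwrite("pics/w9.png",im["color"][:,:,::-1])
```

```text
shift [ 0.2 -1.5 32.3] twist -0.004992276791771668 yaw -88.39 pos [0.4665 0.2892 0.0588] F [-0.2 -0.2 -0.5] t 16.35 tilt 0.03 grip 0.501
[ 0.55  0.45 -0.4   0.72  0.   -2.61]
```

View pics/w9.png

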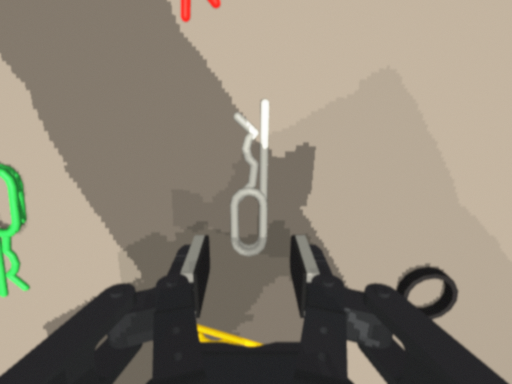

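>>> jog_arm(
  commands=[0,-1,15,0.0,0.45,0,-1,27,0.0,0.45,0,-1,32.5,0,0.45,0,-1,32.5,0,0.4,0,-1,32.5,0,0,0,-1,32.5,0,0,0,-1,32.5,0,0,0,-1,32.5,0,0,0,-1,32.5,0,0],
  force=35,
)

```text
time_s: 17.15
tool_pos: [0.468, 0.2894, 0.0267]
tcp_rot: [-2.251, 2.19, -0.0]
ft_force: [0.5, -0.1, -0.5]
grip_width: 0.247
```

Run:
```python
from station import *
from h import *
s=get_state();go(s,(.468,.289,.0265),-88.1)
im=get_image("wrist");np.savez("pics/w10.npz",**{k:v for k,v in im.items()})
crop(im,(250,190),150,200,3,"w10")
s=get_state();go(s,(.468,.289,.0265),-88.1)
```

```text
shift [0.4 0.  0.2] twist -0.0056214022604044326 yaw -88.42 pos [0.468  0.2894 0.0267] F [ 0.5 -0.1 -0.5] t 17.15 tilt 0.04 grip 0.247
w10 175 90
shift [ 0.4 -0.1  0.1] twist -0.005627006428539439 yaw -88.42 pos [0.4679 0.2894 0.0266] F [-0.2 -0.1 -1.2] t 17.2 tilt 0.03 grip 0.248
```

View pics/w10.png

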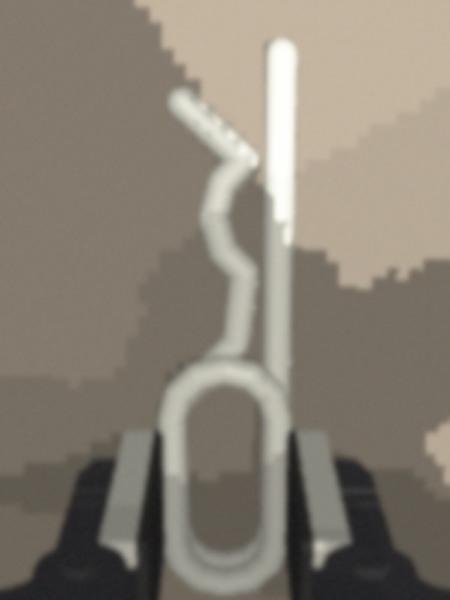

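Run:
```python
from h import *
im=load("w10");c=lambda x,y,z=.0025:ray(im,(175+x/3-.5,90+y/3-.5),z)
T=np.array([.468,.2894]);yaw=np.radians(-88.4);X=np.array([np.cos(yaw),np.sin(yaw)]);Y=np.array([np.sin(yaw),-np.cos(yaw)])
for n,p in(("tip",c(282,40)),("leg200",c(281,200)),("leg300",c(280,300)),("coil L",c(160,450,.0095)),("coil R",c(290,450,.0095)),("coil top",c(225,360,.0095)),("coil bot",c(225,592,.0095))):
    d=p[:2]-T;print(n,p[:2].round(4),"tool",(1000*d@X).round(1),(1000*d@Y).round(1))
```

```text
tip [0.5437 0.2826] tool 8.9 -75.5
leg200 [0.5187 0.2816] tool 9.2 -50.5
leg300 [0.5016 0.2809] tool 9.4 -33.3
coil L [0.4765 0.3006] tool -10.9 -8.8
coil R [0.4771 0.2785] tool 11.2 -8.8
coil top [0.4933 0.29  ] tool 0.1 -25.3
coil bot [0.4483 0.2887] tool 0.1 19.7
```

>>> jog_arm(
  commands=[0,0,-10,0,0,0,0,-40,0,0,0,0,-80,0,0,10,-10,-120,0.12,0,25,-25,-160,0.24,0,40,-40,-188,0.36,0,60,-65,-188,0.48,0,80,-90,-188,0.6,0,100,-115,-188,0.72,0,120,-140,-188,0.84,0,140,-160,-188,0.96,0,157,-177,-188,1.08,0,157,-177,-188,1.2,0,157,-177,-188,1.32,0,157,-177,-188,1.44,0,157,-177,-188,1.56,0,157,-177,-188,1.68,0,157,-177,-188,1.8,0,157,-177,-188,1.92,0,157,-177,-188,2.04,0],
)

```text
time_s: 18.87
tool_pos: [0.6488, 0.1371, 0.2151]
tcp_rot: [0.697, 3.063, 0.0]
ft_force: [0.2, -0.4, -0.8]
grip_width: 0.247
```

Run:
```python
from station import *
from h import *
s=get_state();go(s,(.649,.137,.21),147);print(s["joints"].round(2))
```

```text
shift [-0.3 -0.   5.1] twist 0.12834923548089308 yaw 154.35 pos [0.6488 0.1371 0.2151] F [ 0.2 -0.4 -0.8] t 18.87 tilt 0.01 grip 0.247
[ 0.21  0.52  0.16  1.22  0.   -0.91]
```

>>> jog_arm(
  commands=[0,0,8,0.12,0,0,0,16,0.128,0,0,0,20,0.128,0,0,0,20,0.128,0],
)

```text
time_s: 19.2
tool_pos: [0.648, 0.137, 0.193]
tcp_rot: [-0.878, -3.014, 0.002]
ft_force: [-0.9, -0.0, -0.1]
grip_width: 0.243
```

Run:
```python
from station import *
from h import *
s=get_state();go(s,(.649,.137,.1836),147)
im=get_image("wrist");np.savez("pics/w11.npz",**{k:v for k,v in im.items()})
cv2.imwrite("pics/w11.png",im["color"][:,:,::-1])
crop(im,(250,150),150,150,4,"w11c")
im=get_image("side");np.savez("pics/d11.npz",**{k:v for k,v in im.items()})
crop(im,(222,195),80,60,9,"d11")
```

```text
shift [-0.9  0.6  9.4] twist 0.008797034948336405 yaw 147.5 pos [0.648 0.137 0.193] F [-0.9 -0.  -0.1] t 19.2 tilt 0.16 grip 0.243
w11c 175 75
d11 182 165
```

View pics/w11c.png

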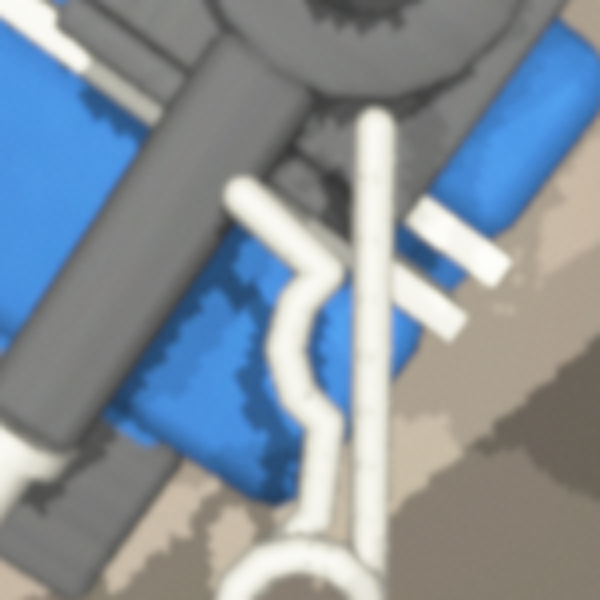

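View pics/d11.png

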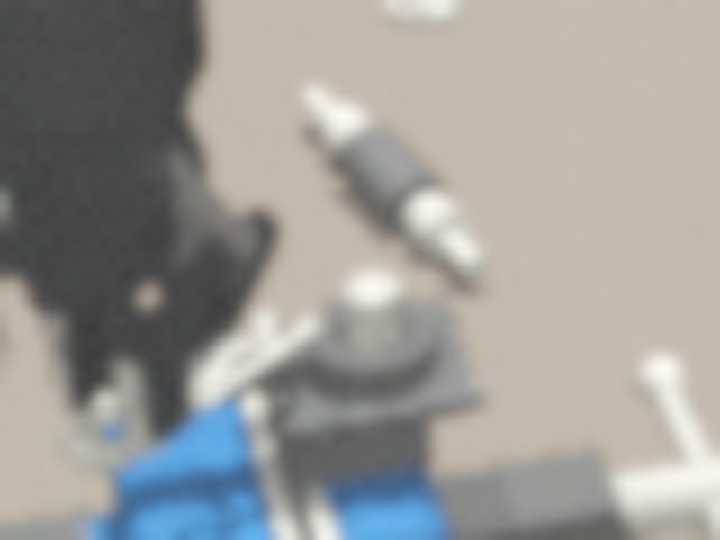

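View pics/w11.png

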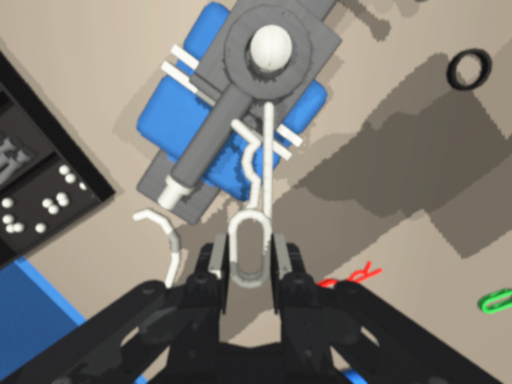

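Run:
```python
from h import *
im=load("w11");crop(im,(271,60),60,60,9,"w11d")
for z in (.1689,):
    for p in ((175+376/4-.5,75+115/4-.5),(175+374/4-.5,75+300/4-.5),(175+369/4-.5,75+520/4-.5)): print(p,ray(im,p,z))
```

```text
w11d 241 30
(268.5, 103.25) [0.60078836 0.0784693  0.1689    ]
(268.0, 149.5) [0.61221135 0.09676413 0.1689    ]
(266.75, 204.5) [0.62761908 0.12080413 0.1689    ]
```

View pics/w11d.png

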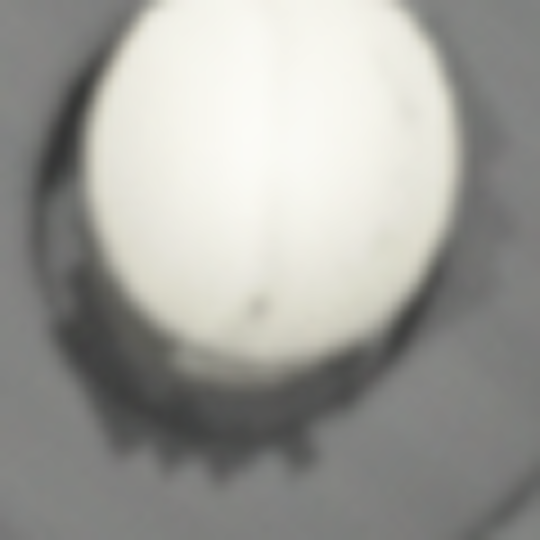

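Run:
```python
from h import *
im=load("w11")
P=ray(im,(271,48.7),.171)[:2];a=ray(im,(268.5,103.25),.1689)[:2];b=ray(im,(266.75,204.5),.1689)[:2]
yaw=np.radians(147.4);X=np.array([np.cos(yaw),np.sin(yaw)]);Y=np.array([np.sin(yaw),-np.cos(yaw)])
print("pin",P,"dist tip-pin",np.linalg.norm(P-a))
u=(a-b)/np.linalg.norm(a-b);d=P-a;print("leg az",np.degrees(np.arctan2(u[1],u[0])),"lateral of pin from leg line",1000*(u[0]*d[1]-u[1]*d[0]))
print("in tool: pin-tip",1000*d@X,1000*d@Y, "leg dir",u@X,u@Y)
```

```text
pin [0.58815978 0.05955029] dist tip-pin 0.022746650019253488
leg az -122.36545744667877 lateral of pin from leg line -0.5390596286215712
in tool: pin-tip 0.44596720597442074 -22.742277817967135 leg dir -0.004093528358878355 -0.9999916214776878
```

>>> jog_arm(
  commands=[0.5,0,4,0,0,0.5,0,8,0,0,0.5,-3,9.5,0,0,0.5,-6,9.5,0,0,0.5,-9,9.5,0,0,0.5,-11,9.5,0,0,0.5,-11,9.5,0,0],
)

```text
time_s: 19.88
tool_pos: [0.6424, 0.1277, 0.1851]
tcp_rot: [0.883, 3.015, -0.0]
ft_force: [-0.4, 0.0, -0.1]
grip_width: 0.247
```

Run:
```python
from station import *
from h import *
s=get_state();go(s,(.649,.137,.1836),147)
im=get_image("wrist");np.savez("pics/w12.npz",**{k:v for k,v in im.items()})
crop(im,(265,70),80,100,6,"w12")
im=get_image("side");crop(im,(222,195),60,50,12,"d12")
im=get_image("scene");crop(im,(300,170),60,50,12,"s12")
s=get_state();go(s,(.649,.137,.1836),147)
```

```text
shift [-0.5 11.4  1.5] twist 0.005872837006617773 yaw 147.34 pos [0.6424 0.1277 0.1851] F [-0.4  0.  -0.1] t 19.88 tilt 0.01 grip 0.247
w12 225 20
d12 192 170
s12 270 145
shift [-0.5 10.7  1.4] twist 0.0063217522184798175 yaw 147.36 pos [0.6428 0.1282 0.185 ] F [ 0.2 -0.5 -0.7] t 20.03 tilt 0.03 grip 0.25
```

View pics/w12.png

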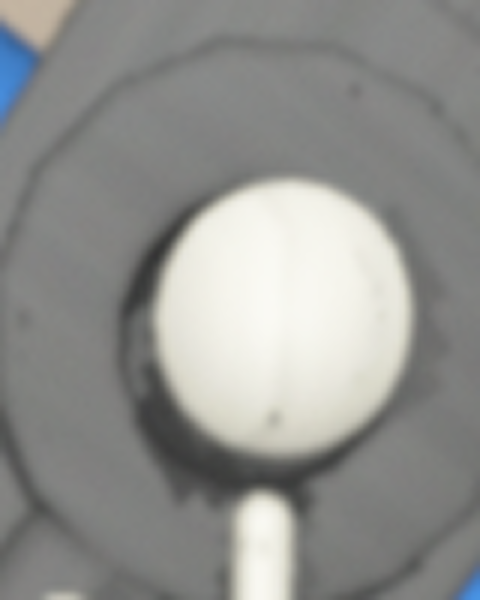

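View pics/d12.png

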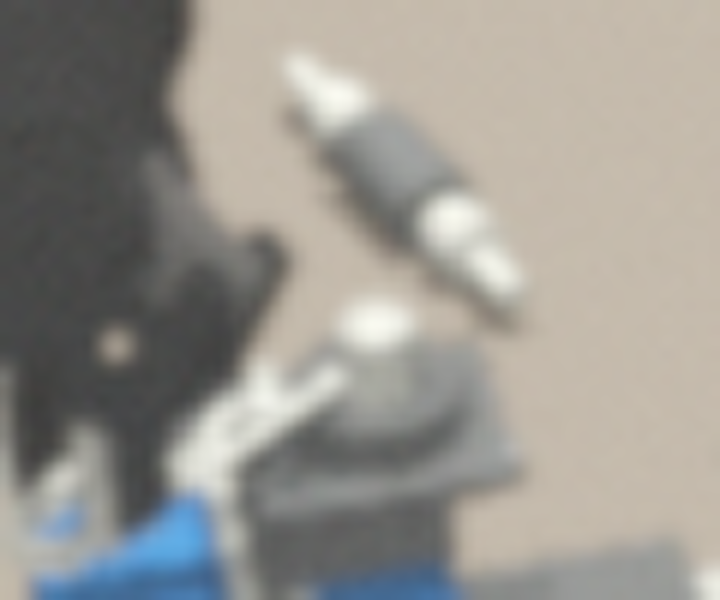

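View pics/s12.png

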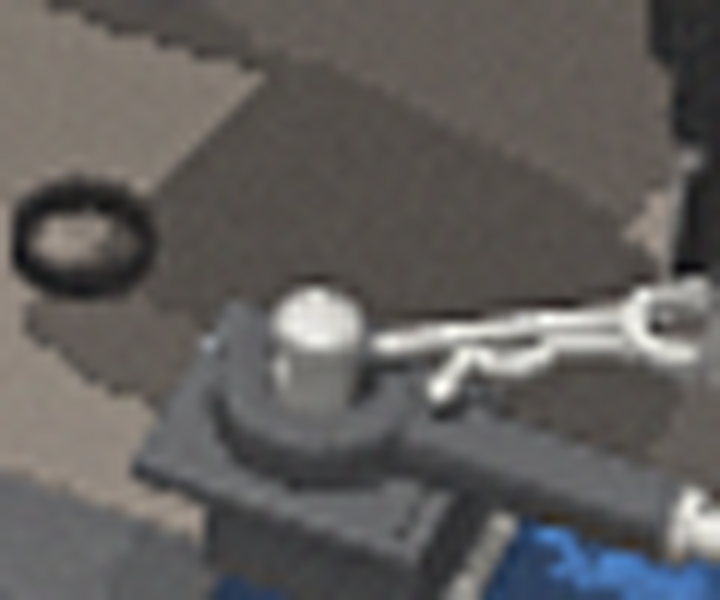

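Run:
```python
from h import *
im=load("w12");c=lambda x,y,z:ray(im,(225+x/6-.5,20+y/6-.5),z)[:2]
print(proj(im,np.array([.588,.0593,.172])),proj(im,np.array([.588,.0593,.16])))
P=c(285,318,.1715);a=c(264,500,.1610);b=c(264,580,.161)
yaw=np.radians(147.35);X=np.array([np.cos(yaw),np.sin(yaw)]);Y=np.array([np.sin(yaw),-np.cos(yaw)])
d=P-a;print(P,1000*d@X,1000*d@Y)
```

```text
[272.21103039  73.62200336] [270.28738658  74.97954701]
[0.58780508 0.05888029] 0.5629653505132381 -12.518792482700121
```

>>> jog_arm(
  commands=[0.5,0,1.4,0,0,0.5,0,1.4,0,0,0.5,-1,1.4,0,0,0.5,-2,1.4,0,0,0.5,-2,1.4,0,0],
)

```text
time_s: 20.45
tool_pos: [0.6411, 0.1267, 0.1834]
tcp_rot: [-0.883, -3.015, 0.0]
ft_force: [-0.8, 0.1, 0.2]
grip_width: 0.244
```

>>> jog_arm(
  commands=[0,-1,0,0,0,0,-2,0,0,0,0,-2,0,0,0],
)

```text
time_s: 20.7
tool_pos: [0.64, 0.125, 0.1834]
tcp_rot: [-0.883, -3.015, 0.0]
ft_force: [-0.3, 0.9, -0.7]
grip_width: 0.25
```

>>> jog_arm(
  commands=[0,-1,0,0,0,0,-2,0,0,0,0,-2,0,0,0],
)

```text
time_s: 20.95
tool_pos: [0.6389, 0.1233, 0.1834]
tcp_rot: [-0.883, -3.015, 0.0]
ft_force: [0.4, -0.1, -0.4]
grip_width: 0.246
```

>>> jog_arm(
  commands=[0,-1,0,0,0,0,-2,0,0,0,0,-2,0,0,0],
)

```text
time_s: 21.2
tool_pos: [0.6378, 0.1216, 0.1834]
tcp_rot: [-0.883, -3.015, 0.0]
ft_force: [-1.2, -0.8, -1.3]
grip_width: 0.248
```

>>> jog_arm(
  commands=[0,-1,0,0,0,0,-2,0,0,0,0,-3,0,0,0,0,-4,0,0,0,0,-4,0,0,0],
)

```text
time_s: 21.62
tool_pos: [0.6356, 0.1182, 0.1834]
tcp_rot: [-0.883, -3.015, 0.0]
ft_force: [-0.3, -0.2, 0.2]
grip_width: 0.247
```

Run:
```python
from station import *
from h import *
s=get_state();go(s,(.649,.137,.1836),147)
im=get_image("wrist");np.savez("pics/w13.npz",**{k:v for k,v in im.items()})
crop(im,(265,95),110,120,5,"w13")
im=get_image("scene");crop(im,(300,170),60,50,12,"s13")
```

```text
shift [-1.1 23.  -0.2] twist 0.006173981244694866 yaw 147.35 pos [0.6356 0.1182 0.1834] F [-0.3 -0.2  0.2] t 21.62 tilt 0.01 grip 0.247
w13 210 35
s13 270 145
```

View pics/w13.png

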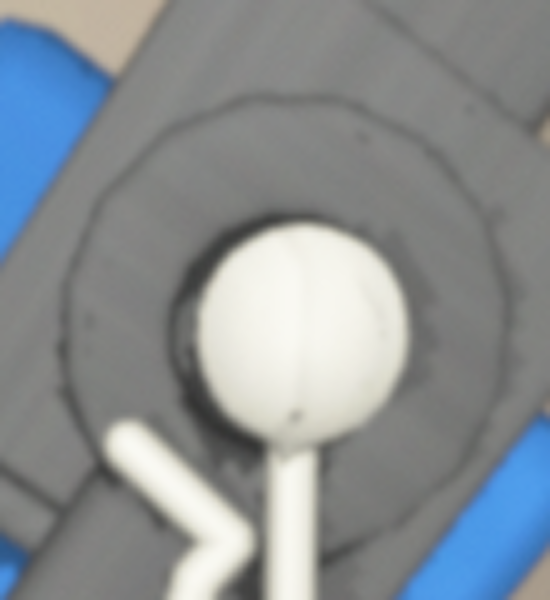

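View pics/s13.png

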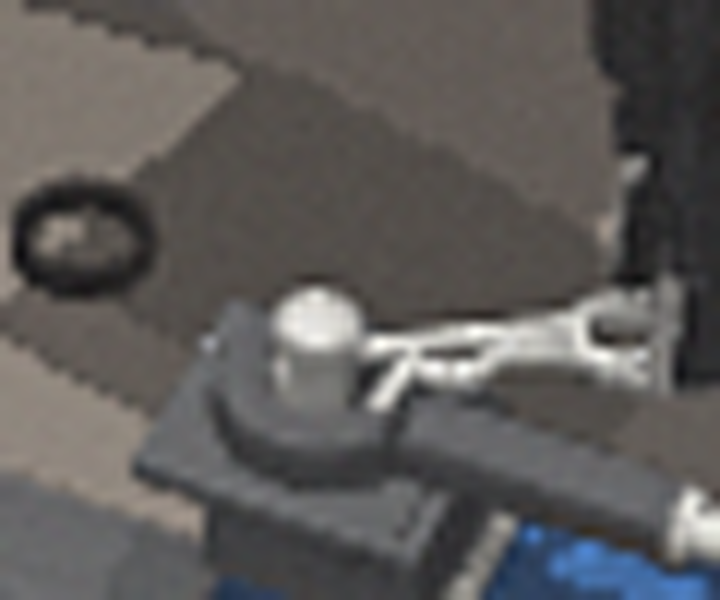

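The leg is inside the hole with no resistance, so I'll keep going in small steps.

>>> jog_arm(
  commands=[0,-1,0,0,0,0,-2,0,0,0,0,-3,0,0,0,0,-4,0,0,0,0,-4,0,0,0],
)

```text
time_s: 22.13
tool_pos: [0.6335, 0.1148, 0.1834]
tcp_rot: [-0.883, -3.015, 0.0]
ft_force: [-0.2, -0.7, -1.3]
grip_width: 0.243
```

>>> jog_arm(
  commands=[0,-1,0,0,0,0,-2,0,0,0,0,-3,0,0,0,0,-3,0,0,0],
)

```text
time_s: 22.47
tool_pos: [0.6319, 0.1123, 0.1834]
tcp_rot: [-0.883, -3.015, 0.0]
ft_force: [0.3, 0.0, -1.6]
grip_width: 0.253
```

>>> jog_arm(
  commands=[0,-1,0,0,0,0,-2,0,0,0,0,-3,0,0,0,0,-3,0,0,0],
)

```text
time_s: 22.8
tool_pos: [0.6306, 0.1099, 0.1835]
tcp_rot: [0.883, 3.015, 0.0]
ft_force: [0.0, 0.1, -0.5]
grip_width: 0.243
```

>>> jog_arm(
  commands=[0,-1,0,0,0,0,-2,0,0,0,0,-2,0,0,0],
)

```text
time_s: 23.05
tool_pos: [0.6303, 0.1089, 0.1839]
tcp_rot: [0.882, 3.013, 0.003]
ft_force: [3.3, 2.8, -2.1]
grip_width: 0.247
```

>>> jog_arm(
  commands=[0,-1,0,0,0,0,-2,0,0,0,0,-2,0,0,0],
)

```text
time_s: 23.3
tool_pos: [0.6301, 0.1081, 0.1843]
tcp_rot: [0.881, 3.012, 0.007]
ft_force: [4.7, 5.1, -0.3]
grip_width: 0.248
```

>>> jog_arm(
  commands=[0,-1,0,0,0,0,-2,0,0,0,0,-2,0,0,0],
)

```text
time_s: 23.55
tool_pos: [0.6288, 0.106, 0.1842]
tcp_rot: [0.881, 3.013, 0.005]
ft_force: [4.7, 2.4, -0.5]
grip_width: 0.243
```

Run:
```python
from station import *
from h import *
s=get_state();go(s,(.649,.137,.1836),147)
im=get_image("wrist");np.savez("pics/w14.npz",**{k:v for k,v in im.items()})
crop(im,(265,115),110,120,5,"w14")
```

```text
shift [-0.4 37.   0.7] twist 0.007001648023363672 yaw 147.4 pos [0.6288 0.106  0.1842] F [ 4.7  2.4 -0.5] t 23.55 tilt 0.24 grip 0.243
w14 210 55
```

View pics/w14.png

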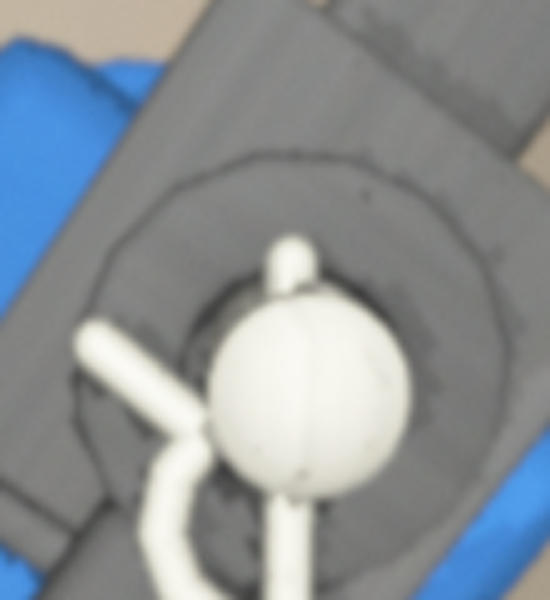

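>>> jog_arm(
  commands=[0,-1,0,0,0,0,-2,0,0,0,0,-2,0,0,0],
)

```text
time_s: 23.85
tool_pos: [0.6271, 0.1036, 0.184]
tcp_rot: [0.881, 3.013, 0.002]
ft_force: [3.0, 0.6, -1.1]
grip_width: 0.245
```

>>> jog_arm(
  commands=[0,-1,0,0,0,0,-2,0,0,0,0,-2,0,0,0],
)

```text
time_s: 24.1
tool_pos: [0.6244, 0.0999, 0.1832]
tcp_rot: [-0.884, -3.015, 0.005]
ft_force: [2.4, -3.4, 0.5]
grip_width: 0.246
```

>>> jog_arm(
  commands=[0,-1,0,0,0,0,-2,0,0,0,0,-2,0,0,0],
)

```text
time_s: 24.35
tool_pos: [0.6233, 0.0985, 0.1832]
tcp_rot: [-0.884, -3.014, 0.004]
ft_force: [2.5, -5.0, -0.3]
grip_width: 0.245
```

>>> jog_arm(
  commands=[0,-1,0,0,0,0,-2,0,0,0,0,-2,0,0,0],
)

```text
time_s: 24.6
tool_pos: [0.6223, 0.0971, 0.1832]
tcp_rot: [-0.883, -3.014, 0.004]
ft_force: [2.2, -5.7, -1.0]
grip_width: 0.242
```

>>> jog_arm(
  commands=[0,-1,0,0,0,0,-2,0,0,0,0,-2,0,0,0],
)

```text
time_s: 24.85
tool_pos: [0.6211, 0.0957, 0.1832]
tcp_rot: [-0.883, -3.014, 0.003]
ft_force: [1.2, -4.9, -0.5]
grip_width: 0.245
```

Run:
```python
from station import *
from h import *
s=get_state();go(s,(.649,.137,.1836),147)
im=get_image("wrist");np.savez("pics/w15.npz",**{k:v for k,v in im.items()})
crop(im,(255,140),130,150,4,"w15")
```

```text
shift [-1.2 49.8 -0.5] twist 0.00588145297489186 yaw 147.34 pos [0.6211 0.0957 0.1832] F [ 1.2 -4.9 -0.5] t 24.85 tilt 0.11 grip 0.245
w15 190 65
```

View pics/w15.png

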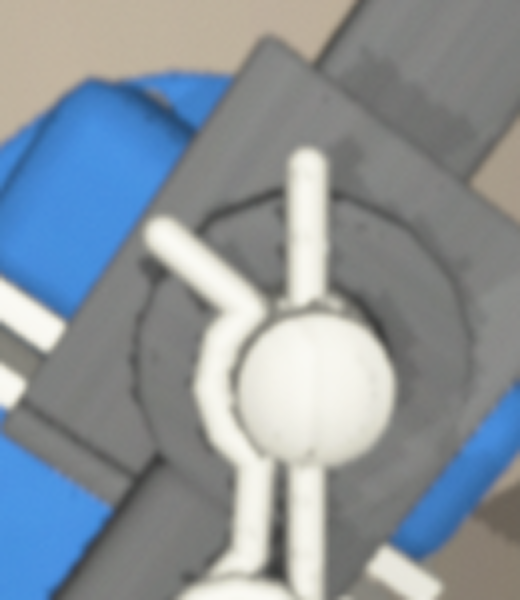

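Run:
```python
from h import *
im=load("w15");c=lambda x,y,z:ray(im,(190+x/4-.5,65+y/4-.5),z)[:2]
P=c(316,387,.1715);a=c(308,149,.1600);print(P,a,1000*np.linalg.norm(P-a))
b=c(307,500,.16);u=(a-b)/np.linalg.norm(a-b);d=P-a;print(1000*d@u,1000*(u[0]*d[1]-u[1]*d[0]))
T=np.array([.6211,.0957]);Y=np.array([np.sin(np.radians(147.35)),-np.cos(np.radians(147.35))])
print("tip from T",1000*(a-T)@Y,"pin from T",1000*(P-T)@Y)
```

```text
[0.58717301 0.05779106] [0.57417539 0.03617632] 25.221710309250923
-25.21941861647756 -0.3399934861716483
tip from T -75.43395609970258 pin from T -50.22245401123101
```

>>> jog_arm(
  commands=[0,-0.8,0,0,0,0,-1.5,0,0,0,0,-1.5,0,0,0],
)

```text
time_s: 25.15
tool_pos: [0.6205, 0.095, 0.1833]
tcp_rot: [-0.883, -3.014, 0.001]
ft_force: [0.7, -4.2, -0.6]
grip_width: 0.243
```

>>> jog_arm(
  commands=[0,-0.6,0,0,0,0,-1.2,0,0,0,0,-1.2,0,0,0],
)

```text
time_s: 25.4
tool_pos: [0.6203, 0.0945, 0.1834]
tcp_rot: [-0.883, -3.015, -0.001]
ft_force: [2.2, -3.8, -0.9]
grip_width: 0.248
```

>>> jog_arm(
  commands=[0,-0.6,0,0,0,0,-1.2,0,0,0,0,-1.2,0,0,0],
)

```text
time_s: 25.65
tool_pos: [0.6203, 0.0938, 0.1837]
tcp_rot: [0.882, 3.014, 0.002]
ft_force: [3.6, -1.0, -0.4]
grip_width: 0.25
```

Run:
```python
from station import *
from h import *
s=get_state();go(s,(.649,.137,.1836),147)
im=get_image("wrist");np.savez("pics/w16.npz",**{k:v for k,v in im.items()})
crop(im,(255,140),130,150,4,"w16")
```

```text
shift [-0.9 51.9  0.2] twist 0.0066312978172057176 yaw 147.38 pos [0.6203 0.0938 0.1837] F [ 3.6 -1.  -0.4] t 25.65 tilt 0.11 grip 0.25
w16 190 65
```

View pics/w16.png

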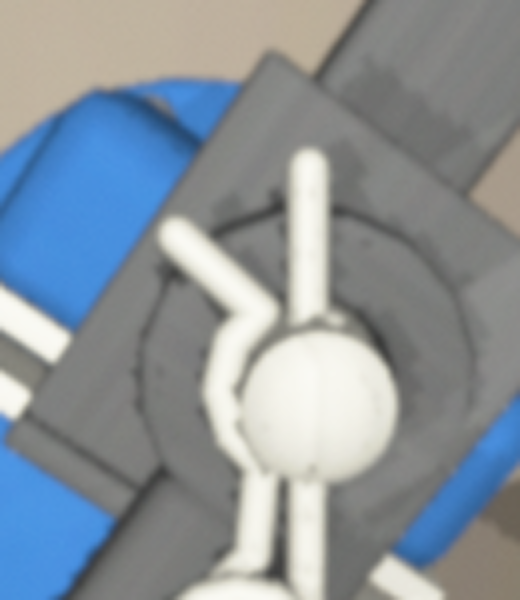

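>>> jog_arm(
  commands=[0,0,0,0,0.3,0,0,0,0,0.4,0,0,0,0,0.45,0,0,0,0,0.45,0,0,-4,0,0.45,0,0,-15,0,0.45,0,0,-40,0,0.5,0,10,-80,0,0.5,0,10,-80,0,0.5],
)

```text
time_s: 26.45
tool_pos: [0.6286, 0.1032, 0.2712]
tcp_rot: [0.879, 3.005, 0.01]
ft_force: [2.0, -0.5, 1.5]
grip_width: 0.497
```

Run:
```python
from station import *
from h import *
s=get_state();go(s,(.649,.137,.1836),147)
im=get_image("wrist");np.savez("pics/w17.npz",**{k:v for k,v in im.items()})
crop(im,(255,150),150,150,4,"w17")
im=get_image("side");crop(im,(222,195),80,60,9,"d17")
im=get_image("scene");crop(im,(300,175),80,60,9,"s17");cv2.imwrite("pics/s17full.png",im["color"][:,:,::-1])
```

```text
shift [ 1.8 38.7 87.9] twist 0.006928127121365955 yaw 147.4 pos [0.6286 0.1032 0.2712] F [ 2.  -0.5  1.5] t 26.45 tilt 0.71 grip 0.497
w17 180 75
d17 182 165
s17 260 145
```

View pics/w17.png

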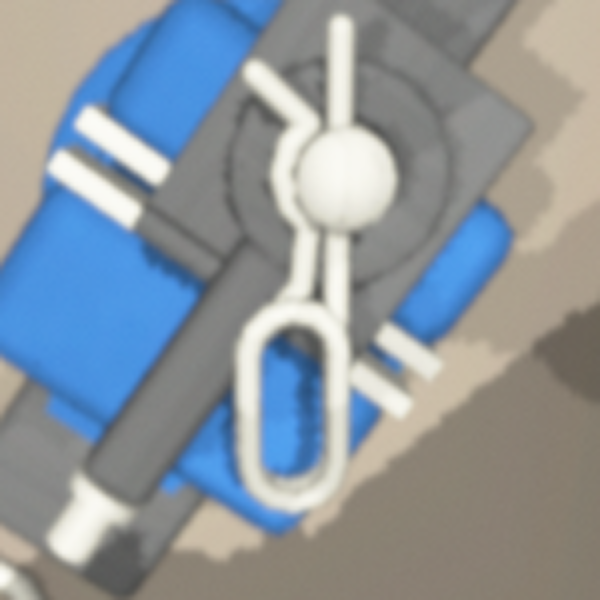

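View pics/d17.png

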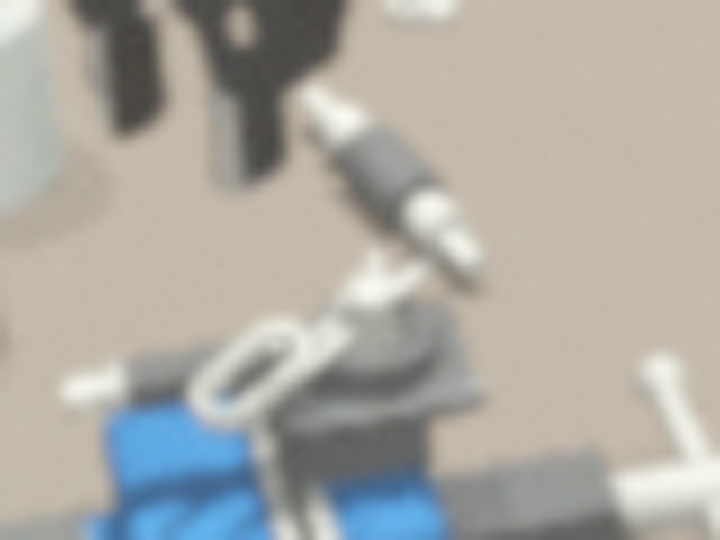

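View pics/s17.png

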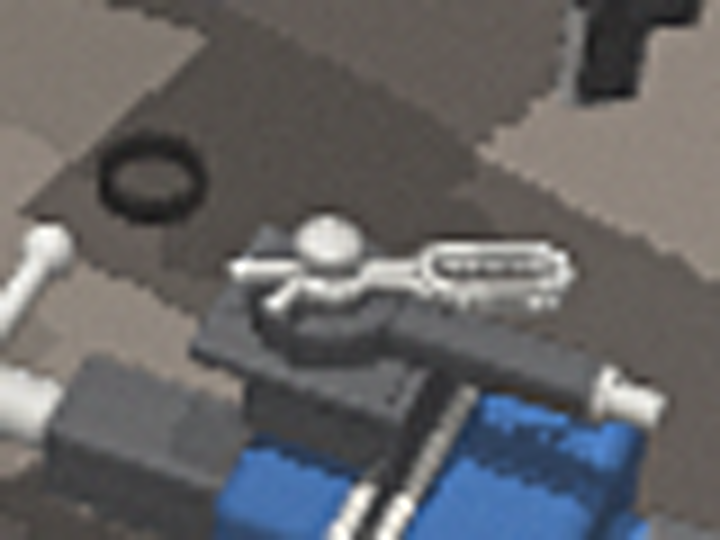

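View pics/s17full.png

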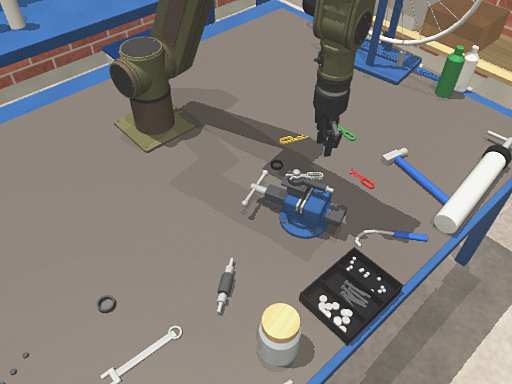

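Run:
```python
from h import *
im=load("w17");c=lambda x,y,z:ray(im,(180+x/4-.5,75+y/4-.5),z)[:2]
P=c(346,180,.1715)
for zt in(.157,.16,.163):
  a=c(341,15,zt);print("tip-pin",1000*np.linalg.norm(P-a))
w=cloud(im)
g=lambda x,y:w[int(75+y/4),int(180+x/4),2]
for n,p in dict(tip=[(341,y) for y in range(30,110,8)],leg=[(338,y) for y in range(245,300,8)],coilR=[(340,y) for y in range(340,460,12)],coilL=[(248,y) for y in range(350,460,12)],coilend=[(295,500)],eye=[(410,250),(420,200),(260,210),(250,180),(430,150)],shank=[(200,330),(160,390),(130,450)],plate=[(500,130),(470,90)]).items(): print(n,[round(float(g(*q)),4) for q in p])
```

```text
tip-pin 28.01883943194194
tip-pin 27.947119346838956
tip-pin 27.875928077252233
tip [0.1649, 0.1623, 0.1635, 0.1623, 0.1626, 0.162, 0.1634, 0.1628, 0.1622, 0.1628]
leg [0.1598, 0.1592, 0.159, 0.1593, 0.1594, 0.1587, 0.1587]
coilR [0.161, 0.1619, 0.1607, 0.1605, 0.1605, 0.1596, 0.1591, 0.1593, 0.1593, 0.1588]
coilL [0.1639, 0.1631, 0.1632, 0.1636, 0.1603, 0.1609, 0.1614, 0.1603, 0.1606, 0.1606]
coilend [0.1565]
eye [0.1527, 0.1528, 0.1516, 0.1536, 0.1533]
shank [0.1539, 0.1524, 0.1532]
plate [0.1384, 0.14]
```

Run:
```python
from station import *
print(get_state()["ft_force"],sign_off())
```

```text
the job is handed in; nothing more can be done
[-0.27493554 -0.3849694  -1.63528051] None
```

The tow eye is on the hitch and the clip is through the pin. I handed the job in at about 26.6 s of the 72 s allowed; `sign_off` gives no verdict, so I don't know the judged result.

- **Eye:** I lowered it over the pin until I felt it touch the plate, with about 2–3 N of force change, then let go. Depth readings put its top at about 153 mm against 154 mm expected, and level.
- **Hole direction:** In a wrist-camera view the hole faced about 57° from the world x axis. I came in along that line, and the leg met no resistance.
- **Clip:** I pushed it in with 1–4 mm steps. The bow opened at about 7 N along the leg, snapped round the pin and pulled itself in. I stopped where resistance rose again. I gripped it once, let go before lifting and re-gripped it the other way round, so the camera could see the pin.
- **Last checks:** After release, the leg tip was 28 mm past the pin's axis, where 28.5 mm is home. The clip droops by about 0.07 rad, within the 0.3 rad limit. The gripper was about 9 cm above its release height and touching nothing, and the other things on the bench looked to be where they started.
- **Small disagreements:** The camera estimates of the pin's position differed by 1–3 mm. I did not see the exact moment the clip stopped moving; I only checked it in the pictures after release.

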